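# Put the decorating things away in the interlocked bench chest

## Robot

A 7-joint arm with a two-finger parallel gripper is mounted at the origin on the work surface. World frame = base frame: x ahead of the robot, y to its left, z up, the work surface at z = 0. Lengths are in m, angles in rad, forces in N, time in s.
With the tool pointing down it reaches from about 0.4 to 0.85 m from the base axis. Payload 10.4 kg.
Tool frame: the origin (TCP) lies at the very end of the fingers, on their centre line; the grasp point (between the pads) lies 19 mm behind it; z points along the fingers, y is the direction in which the jaws open and shut (so a half turn about z gives the same grasp; the last joint's range is limited). The gripper opens to 87 mm and grips with 3 to 60 N. Pads are 19 mm wide; open, the fingers measure 117 mm over their backs; the gripper's body (75 mm by 190 mm) begins 51 mm behind the grasp point.
Start: joints at [1.124, 0.332, -0.065, 1.46, 0.022, 1.35, -0.088], TCP at [0.257, -0.57, 0.223] pointing down, gripper open.
Joint ranges: [-2.6, 2.6], [-0.5, 2.12], [-1.47, 1.34], [0.16, 2.42], [-1.27, 4.41], [0.06, 2.06], [-2.6, 2.6]. Speed limits (rad/s): [2.22, 2.22, 2.79, 2.79, 3.14, 3.14, 3.14].

## Interface

Orientations are given as a unit quaternion [x, y, z, w].
In Python, from bench import read_state, imaging, r gives the robot as it stands. The module is installed in compiled form; this text tells all that it offers.
- The arm moves only by the tool move_arm, never from a script. Its argument "series" is a list of rows, each a list of 4 numbers: the shift along the tool's x, y, z in m, then the turn about the tool's z in rad. In form: [[x, y, z, roll], ...]. A call has 1 to 20 rows; each row is the pose to reach, as a shift and turn from the pose commanded when the call began, along the tool's axes at that moment; what a row does not reach only later rows make up. A row lasts 1/10 s, in which the tool goes at most 50 mm and 8.59 degrees, less where a joint would pass 70% of its speed; a pose out of reach is approached as far as the arm can. A call with a gripper value outside its range is refused whole. "claw" is the gripper's target within -1 to 1 (fully open at 1, half-way at 0, shut at -1), set as the call begins (left out, the last holds). The fingers move at their own pace and stop on an object; "newtons" is the grip in N (left out, the last holds). Time passes only in rows, so rows that repeat a pose let the fingers close. It gives the time, the measured TCP pose, the force and the opening at its end, in the units of the state.
- read_state(): the state, without advancing time (a new reading comes with each control period).
- imaging.camera(name): name is "scene" or "side" or "wrist"; returns (picture, depth): 420x560x3 uint8, red, green, blue; 420x560 float32, m along the optical axis (not along the pixel's ray), 0 where there is no reading.
- imaging.get_calibration(name): a dict with "camera_matrix" (3x3 intrinsics, pixels), "k1" (the pictures are not rectified: a ray, as slopes to the right and down, at radius r is drawn at 1 + k1 r^2 times it, then the intrinsics apply), "R" (3x3) and "t" (3): a world point X has camera coordinates R X + t. Camera axes: x right, y down, z forward; pixel columns grow to the right and rows downward; lengths in m; the calibration is good to about 2 mm. A picture is of the moment at which its call begins: read the wrist's pose just before it. get_calibration takes no time and is no camera call; for the wrist camera it gives the pose at the moment of the call.
- r.close_job(): hands the job in, once; it reports no verdict.
The state is a dict: "time": time; "joint_positions": joint angles; "joint_vel": joint speeds; "joint_torque": joint torques, N m; "ee_pos": TCP position; "eef_rot": TCP orientation; "ft_force": force on the tool from outside, world axes, zero at the start; "torque": the same for the moment, N m; "width": finger opening in m.
Only numpy, scipy, OpenCV 4.12 (cv2) and the standard library are available. Lean on these libraries where they do the work, as an engineer would, in place of code of your own. Each camera call takes 0.05 s, during which the arm holds its last target.

## Task

Put every cookie stamp from the bench into the blue drawer that was left open and shut that drawer fully, so that the chest's interlock (only one drawer out at a time) frees the white one. Then pull the white drawer well open, press each topping jar lying on the bench down into a clip of its own in that drawer until it snaps home, and shut the white drawer fully too. Leave the loose biscuits and the tin where they are.

Things in the scene. Friction and masses are not known exactly. Their poses are not given: they have to be found in the camera images.
- jar1_mid (a point): centre of the red topping jar (jar1), lying on the bench: round part 40 mm thick, 100 mm long, paper band round its middle, and a square cap 44 x 44 x 15 mm at each end (black, white); 130 mm long in all, about 0.25 kg. x = its long axis. Lying, its centre is 22 mm up.
- jar1: the red topping jar itself; origin on the side that lies down at the start, 22 mm from its centre
- jar2_mid (a point): centre of the yellow topping jar (jar2), lying on the bench: round part 40 mm thick, 100 mm long, paper band round its middle, and a square cap 44 x 44 x 15 mm at each end (black, white); 130 mm long in all, about 0.25 kg. x = its long axis. Lying, its centre is 22 mm up.
- jar2: the yellow topping jar itself; origin on the side that lies down at the start, 22 mm from its centre
- jar3_mid (a point): centre of the green topping jar (jar3), lying on the bench: round part 40 mm thick, 100 mm long, paper band round its middle, and a square cap 44 x 44 x 15 mm at each end (black, white); 130 mm long in all, about 0.25 kg. x = its long axis. Lying, its centre is 22 mm up.
- jar3: the green topping jar itself; origin on the side that lies down at the start, 22 mm from its centre
- stamp1_knob (a point): grip point of the white cookie stamp (stamp1): disc 64 mm in diameter and 20 mm thick lying flat, with an upright wooden knob handle 24 mm thick rising 48 mm from its middle (68 mm high in all); this point is in the handle, 53 mm above the stamp's underside. z = up along the handle. About 0.15 kg.
- stamp1: the white cookie stamp itself; origin at the centre of its underside
- stamp2_knob (a point): grip point of the terracotta cookie stamp (stamp2): disc 64 mm in diameter and 20 mm thick lying flat, with an upright wooden knob handle 24 mm thick rising 48 mm from its middle (68 mm high in all); this point is in the handle, 53 mm above the stamp's underside. z = up along the handle. About 0.15 kg.
- stamp2: the terracotta cookie stamp itself; origin at the centre of its underside
- chest_front (a point): middle of the foot of the front face of the steel bench chest (0.51 m wide, 0.27 m deep); x from front to back. Two drawers side by side, blue and white, either may be the left one; its roof is 120 mm above the bench (thin back edge 135 mm). Interlock: while one drawer is out by more than 6 mm the other jams within about 6 to 10 mm; do not force it.
- stamp_drawer (a joint): opening of the blue-fronted stamp drawer, m: 0 = shut (hard stop), 0.18 = fully out; starts open. Sliding friction about 2 N; it stays where it is left.
- jar_drawer (a joint): opening of the white-fronted jar drawer, m: 0 = shut (hard stop), 0.18 = fully out; starts shut, locked until the blue drawer is shut. Friction about 2 N; it stays where it is left.
- stamp_handle (a point): handle of the blue stamp drawer: level round bar 10 mm thick, 90 mm long, parallel to the drawer front and 40 mm out from it, 32 mm below the chest's roof; the point is the bar's middle, 88 mm above the bench. x points into the chest (the drawer opens along -x), y along the bar, z up.
- jar_handle (a point): handle of the white jar drawer: level round bar 10 mm thick, 90 mm long, parallel to the drawer front and 40 mm out from it, 32 mm below the chest's roof; the point is the bar's middle, 88 mm above the bench. x points into the chest (the drawer opens along -x), y along the bar, z up.
- stamp_floor (a point): centre of the blue drawer's inner floor, moves with it, 27 mm above the bench; axes as the handle's. Inside 206 mm long (x), 220 mm wide (y); side walls rise 45 mm, the front panel (inner face at x = -105 mm) 83 mm above the floor. With the drawer out by d, its first d mm behind the panel stand clear of the chest's roof.
- clip1 (a point): clip 1 of 3, in a row 66 mm apart in the white drawer: where the centre of a seated jar lies, 95 mm behind the front panel, 65 mm above the bench. x along the jar (into the chest), y across, z up. Sprung orange jaws at x = +-36 mm. The jaws' round noses (8 mm thick) lie 13 mm above the point and 32 mm apart. Side walls: 7 mm above the point.
- clip2 (a point): clip 2 of 3, in a row 66 mm apart in the white drawer: where the centre of a seated jar lies, 95 mm behind the front panel, 65 mm above the bench. x along the jar (into the chest), y across, z up. Sprung orange jaws at x = +-36 mm. A jar goes straight down, long axis along x, either end first: it meets the jaws with its centre some 25 mm above the point, needs some 8 to 15 N, and snaps down by itself from about 8 mm.
- clip3 (a point): clip 3 of 3, in a row 66 mm apart in the white drawer: where the centre of a seated jar lies, 95 mm behind the front panel, 65 mm above the bench. x along the jar (into the chest), y across, z up. Sprung orange jaws at x = +-36 mm. The outer clips are 44 mm from the side walls. The drawer floor is 38 mm below the point; a jar's seat is two white cross bars under the jaws.
- tin: tin with a paper label, 80 mm wide, 90 mm high, origin under its centre: bystander, leave it
- biscuit1: loose biscuit, 68 mm wide, 14 mm high, origin under its centre: bystander, leave it
- biscuit2: loose biscuit, 68 mm wide, 14 mm high, origin under its centre: bystander, leave it
- biscuit3: loose biscuit, 68 mm wide, 14 mm high, origin under its centre: bystander, leave it

How it is judged:
By the outcome, as a careful person would: the job done as asked, in the order asked, and still so for the second after the job is handed in, with the robot touching nothing.
Of jar1, jar2, jar3 only 2 to 3 are there at a start; the rules pass over those that are not, and their reading is None.
At some moment in a run one of jar1, jar2, jar3, stamp1, stamp2 may be knocked a few centimetres aside while the robot is not near it.
Once in a run the grip may slacken for a moment while it holds something.
It also fails if it takes over 210 s, if anything falls off the work surface, if the arm or the gripper's body presses on something with over 40 N, if the wrist force passes 120 N, or if a joint passes its speed limit or range.

## Working session

There is one attempt and no reset: what is moved stays moved. The work goes in short steps, Python scripts to look and compute and a tool call to move; the robot and the scene stay as the last step left them, time stands still between calls to the robot, and variables do not carry over. Pictures are saved under pics/ and viewed, and the job is handed in when it is done.

Besides the shell and the picture viewer there is one more tool, called after "Request:" by a JSON object that holds its "fn" and its "kwargs", one argument or row to a line. move_arm: Moves the arm, as the interface text tells. Its arguments: {"type":"object","properties":{"series":{"type":"array","items":{"type":"array","items":{"type":"number"}}},"claw":{"type":"number"},"newtons":{"type":"number"}},"required":["series"]}

```bash
mkdir -p pics; ls; cat > h.py <<'E'
import numpy as np, cv2
from bench import read_state, imaging, r
from scipy.spatial.transform import Rotation as Rn
def snap(name, fn):
    cal=imaging.get_calibration(name); p,d=imaging.camera(name)
    cv2.imwrite('pics/'+fn+'.png',p[:,:,::-1]); np.savez('pics/'+fn+'.npz',p=p,d=d,K=cal['camera_matrix'],k1=cal['k1'],R=cal['R'],t=cal['t'])
    return load(fn)
def load(fn):
    return dict(np.load('pics/'+fn+'.npz'))
def rays(c,uv):
    K=c['K'];k=float(c['k1']); uv=np.atleast_2d(np.array(uv,float))
    n=cv2.undistortPoints(uv[:,None,:],K,np.array([k,0,0,0,0.]))[:,0]
    return np.c_[n,np.ones(len(n))]
def plane(c,uv,z):
    d=rays(c,uv)@c['R']; o=-c['R'].T@c['t']
    return o+d*((z-o[2])/d[:,2])[:,None]
def deproj(c,uv):
    uv=np.atleast_2d(uv); dd=np.array([c['d'][int(round(v)),int(round(u))] for u,v in uv])
    return (rays(c,uv)*dd[:,None]-c['t'])@c['R']
def cloud(c):
    h,w=c['d'].shape; u,v=np.meshgrid(np.arange(w),np.arange(h)); 
    P=(rays(c,np.c_[u.ravel(),v.ravel()])*c['d'].reshape(-1,1)-c['t'])@c['R']
    return P.reshape(h,w,3)
def proj(c,X):
    X=np.atleast_2d(X)@c['R'].T+c['t']; n=X[:,:2]/X[:,2:]; r2=(n**2).sum(1,keepdims=True); n=n*(1+c['k1']*r2)
    return n@c['K'][:2,:2].T+c['K'][:2,2]
def st():
    s=read_state(); print('t',round(s['time'],2),'pos',np.round(s['ee_pos'],4),'rot',np.round(s['eef_rot'],4),'F',np.round(s['ft_force'],1),'w',round(s['width'],4)); 
    Rm=Rn.from_quat(s['eef_rot']).as_matrix(); print('toolx',np.round(Rm[:,0],3),'tooly',np.round(Rm[:,1],3),'toolz',np.round(Rm[:,2],3)); return s
def shift(target):
    s=read_state(); Rm=Rn.from_quat(s['eef_rot']).as_matrix(); return Rm.T@(np.array(target)-s['ee_pos'])
E
python3 - <<'E'
from h import *
s=st(); print(s['joint_positions'])
for n in ['scene','side','wrist']:
    c=snap(n,n+'0'); print(n,c['K'].ravel(),c['k1'],-c['R'].T@c['t'],c['R'][2])
E
```

```text
pics
t 0.0 pos [ 0.2568 -0.5694  0.2218] rot [ 9.776e-01  2.103e-01 -2.000e-04 -7.000e-04] F [-0.  -0.3 -0.5] w 0.0871
toolx [ 0.912  0.411 -0.   ] tooly [ 0.411 -0.912 -0.001] toolz [-0.001  0.001 -1.   ]
[ 1.12441978  0.33286998 -0.06468917  1.46089272  0.02159489  1.34989248
 -0.08849325]
scene [477.06773435   0.         274.41885082   0.         477.06773435
 203.53361069   0.           0.           1.        ] -0.15714851296411098 [1.36837783 0.79694368 0.81983794] [-0.59232116 -0.58670562 -0.55220663]
side [423.65324832   0.         278.11390728   0.         423.65324832
 215.61761103   0.           0.           1.        ] -0.10211300559035769 [0.33031522 0.94280785 0.60085985] [ 0.24929423 -0.84521533 -0.47271919]
wrist [297.72151802   0.         277.9879194    0.         297.72151802
 211.28112758   0.           0.           1.        ] -0.046147827180701845 [ 0.33171697 -0.53582109  0.38585171] [-0.27307124 -0.12356573 -0.95402495]
```

View pics/scene0.png

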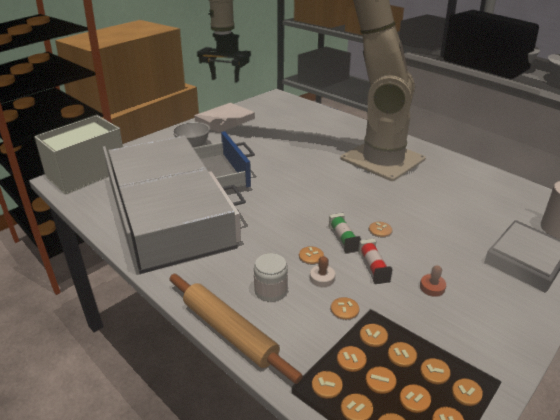

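View pics/side0.png

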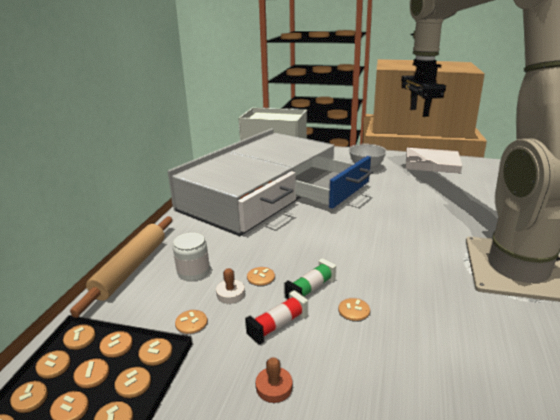

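View pics/wrist0.png

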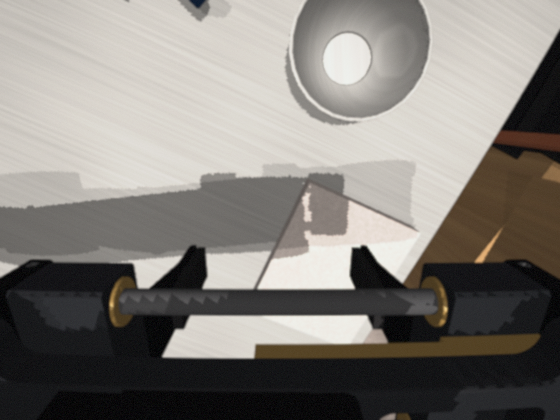

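```bash
cat > look.py <<'E'
from h import *
def blobs(fn, box=None):
    c=load(fn); P=cloud(c); hsv=cv2.cvtColor(c['p'],cv2.COLOR_RGB2HSV); H,S,V=[hsv[:,:,i].astype(int) for i in range(3)]
    out={}
    ok=(c['d']>0)&(P[...,0]>0.2)&(P[...,0]<0.95)&(abs(P[...,1])<0.8)&(P[...,2]>-0.01)&(P[...,2]<0.2)
    masks=dict(green=(H>45)&(H<80)&(S>120),blue=(H>100)&(H<130)&(S>100),red=((H<4)|(H>176))&(S>200)&(V>90),yellow=(H>22)&(H<34)&(S>150)&(V>120))
    for k,m in masks.items():
        m=(m&ok).astype(np.uint8); n,l,s,ce=cv2.connectedComponentsWithStats(m)
        for i in range(1,n):
            if s[i,4]>25: print(fn,k,s[i],np.round(ce[i]),'P',np.round(np.median(P[l==i],0),3),'min',np.round(P[l==i].min(0),3),'max',np.round(P[l==i].max(0),3))
if __name__=='__main__':
    blobs('scene0'); blobs('side0')
E
python3 look.py; python3 - <<'E'
from h import *
for n in ['scene0','side0']:
    im=cv2.imread(f'pics/{n}.png')
    a=im[200:320,260:460] if n=='scene0' else im[210:410,160:400]
    cv2.imwrite(f'pics/{n}_j.png',cv2.resize(a,None,fx=3.3 if n=='scene0' else 3,fy=3.3 if n=='scene0' else 3))
    a=im[120:270,90:270] if n=='scene0' else im[120:240,160:390]
    cv2.imwrite(f'pics/{n}_c.png',cv2.resize(a,None,fx=3.4,fy=3.4))
E
```

```text
scene0 green [335 218   8   5  27] [338. 220.] P [0.466 0.156 0.042] min [0.458 0.145 0.038] max [0.475 0.168 0.047]
scene0 green [344 232   9   6  35] [348. 234.] P [0.501 0.217 0.041] min [0.488 0.204 0.036] max [0.51  0.229 0.045]
scene0 blue [222 132  27  31 133] [235. 147.] P [ 0.461 -0.283  0.111] min [ 0.409 -0.406  0.105] max [ 0.505 -0.182  0.114]
side0 green [316 264  15  17 125] [324. 271.] P [0.454 0.164 0.037] min [0.442 0.144 0.017] max [0.474 0.177 0.044]
side0 green [293 278  18  18 166] [303. 286.] P [0.488 0.227 0.038] min [0.476 0.206 0.016] max [0.511 0.25  0.045]
side0 blue [329 156  41  52 971] [347. 182.] P [ 0.462 -0.259  0.073] min [ 0.405 -0.409  0.019] max [ 0.503 -0.176  0.114]
side0 red [286 298  15  20 159] [294. 307.] P [0.492 0.298 0.036] min [0.481 0.24  0.003] max [0.521 0.313 0.043]
side0 red [256 314  19  21 188] [266. 323.] P [0.532 0.358 0.036] min [0.519 0.337 0.017] max [0.553 0.378 0.046]
```

View pics/scene0_j.png

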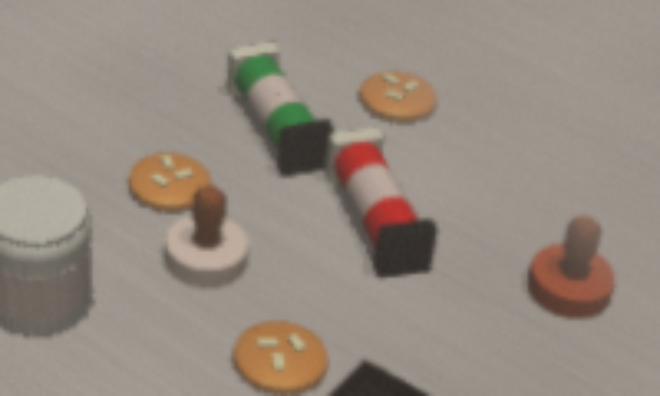

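View pics/side0_j.png

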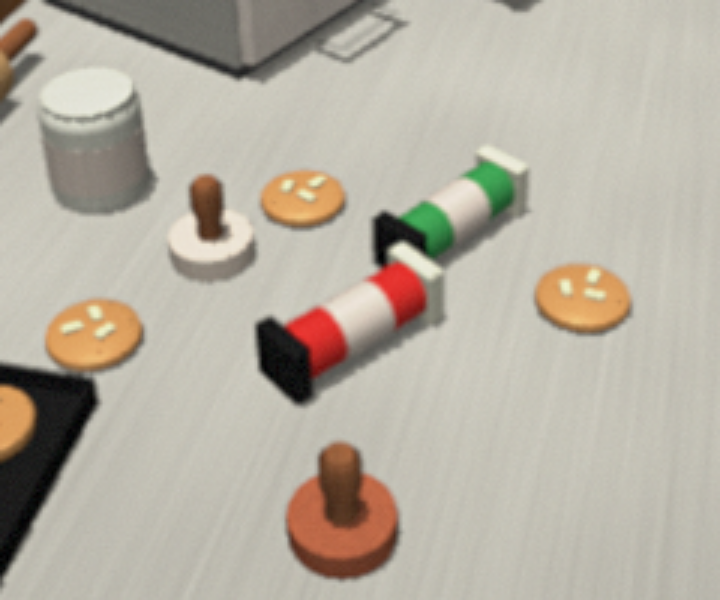

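View pics/scene0_c.png

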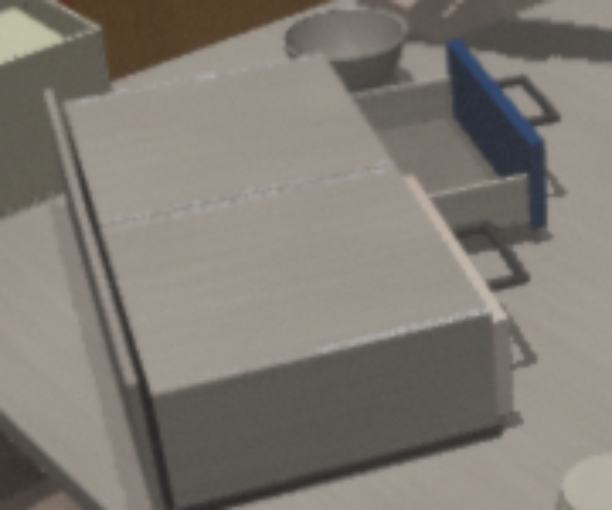

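View pics/side0_c.png

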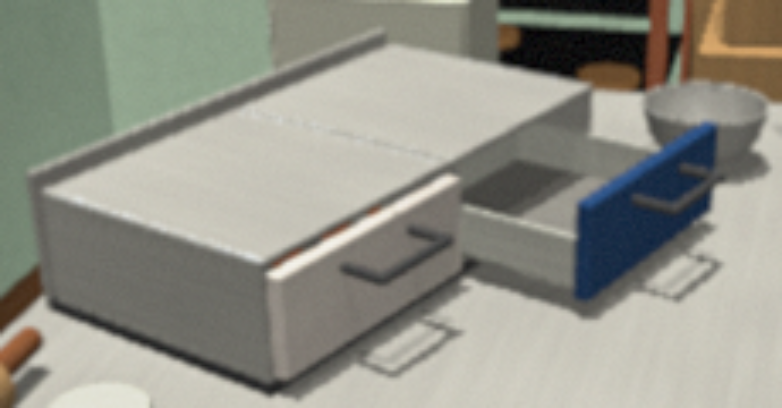

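```bash
cat > chest.py <<'E'
from h import *
for fn in ['scene0','side0']:
    c=load(fn); P=cloud(c); 
    m=(c['d']>0)&(abs(P[...,2]-0.12)<0.006)&(P[...,0]>0.4)&(P[...,1]<0.25)&(P[...,0]<1.05)&(P[...,1]>-.6)
    n,l,s,ce=cv2.connectedComponentsWithStats(m.astype(np.uint8)); i=1+np.argmax(s[1:,4])
    Q=P[l==i]; rc=cv2.minAreaRect((Q[:,:2]).astype(np.float32)); print(fn,s[i],np.median(Q[:,2]),rc); print(np.round(cv2.boxPoints(rc),3))
    # blue panel
    hsv=cv2.cvtColor(c['p'],cv2.COLOR_RGB2HSV); H,S,V=[hsv[:,:,k].astype(int) for k in range(3)]
    b=(H>100)&(H<130)&(S>100)&(c['d']>0)&(P[...,2]<.2)&(P[...,2]>.0)&(P[...,0]>0.35)&(P[...,0]<.6)
    n,l,s,ce=cv2.connectedComponentsWithStats(b.astype(np.uint8)); i=1+np.argmax(s[1:,4]); Q=P[l==i]
    v=cv2.fitLine(Q[:,:2].astype(np.float32),cv2.DIST_HUBER,0,.01,.01).ravel(); print('blue line',v, 'ang',np.degrees(np.arctan2(v[1],v[0])), (Q[:,:2]@[v[0],v[1]]).min(),(Q[:,:2]@[v[0],v[1]]).max(), 'n', Q[:,:2].mean(0)@[v[1],-v[0]])
E
python3 chest.py
```

```text
scene0 [ 109  136  126  103 8115] 0.1208303769510972 ((0.747339129447937, -0.27649009227752686), (0.5170924663543701, 0.26266908645629883), 68.42762756347656)
[[ 0.53  -0.469]
 [ 0.774 -0.565]
 [ 0.965 -0.084]
 [ 0.72   0.012]]
blue line [ 0.3653272   0.9308792   0.45887968 -0.2883086 ] ang 68.57227 -0.2276614852113211 0.014746600567516489 n 0.5324885177136272
side0 [ 168  131  166   68 5236] 0.12054305770266324 ((0.7532969117164612, -0.27855634689331055), (0.5141304135322571, 0.2777547240257263), 68.32945251464844)
[[ 0.529 -0.466]
 [ 0.787 -0.569]
 [ 0.977 -0.091]
 [ 0.719  0.012]]
blue line [ 0.3736278  0.9275787  0.4661586 -0.2489689] ang 68.06047 -0.22538681238588476 0.02171654398794072 n 0.5259990645632922
```

```bash
cat > chest2.py <<'E'
from h import *
import sys
a=np.radians(-21.65); ux=np.array([np.cos(a),np.sin(a)]); uy=np.array([-np.sin(a),np.cos(a)])
if __name__=='__main__':
  for fn in sys.argv[1:]:
    c=load(fn); P=cloud(c); U=P[...,:2]@ux; W=P[...,:2]@uy; Z=P[...,2]
    ok=(c['d']>0)&(W>-.26)&(W<.3)&(U>.3)&(U<1.0)
    for nm,w0,w1 in [('white',.06,.22),('blue',-.2,-.02)]:
        m=ok&(Z>.03)&(Z<.06)&(W>w0)&(W<w1)&(U<.69)
        h,e=np.histogram(U[m],bins=np.arange(.45,.70,.004)); print(fn,nm,'front U',[(round(float(e[i]),3),int(h[i])) for i in range(len(h)) if h[i]>8])
        m=ok&(Z>.105)&(Z<.13)&(W>w0)&(W<w1)&(U<.70)
        h,e=np.histogram(U[m],bins=np.arange(.45,.70,.004)); print('top U',[(round(float(e[i]),3),int(h[i])) for i in range(len(h)) if h[i]>8])
        m=ok&(Z>.08)&(Z<.1)&(W>w0-.1)&(W<w1+.1)&(U<(.63 if nm=='white' else .505))&(U>(.58 if nm=='white' else .44))
        if m.any(): print('handle n',m.sum(),'U',np.percentile(U[m],[2,10,25,50,75,98]).round(4),'W',np.percentile(W[m],[1,50,99]).round(4),'Z',np.percentile(Z[m],[2,50,98]).round(4))
E
python3 chest2.py scene0 side0
```

```text
scene0 white front U []
top U [(0.65, 29), (0.654, 41), (0.658, 42), (0.666, 42), (0.67, 42), (0.674, 44), (0.678, 41), (0.682, 44), (0.686, 39), (0.69, 46), (0.694, 40)]
handle n 110 U [0.6061 0.6084 0.6106 0.6135 0.6181 0.6293] W [0.0979 0.1515 0.1969] Z [0.0853 0.0921 0.096 ]
scene0 blue front U [(0.534, 51), (0.538, 59)]
top U [(0.522, 17), (0.526, 34), (0.53, 24), (0.534, 48), (0.538, 13), (0.666, 24), (0.67, 30), (0.674, 31), (0.678, 31), (0.682, 32), (0.686, 26), (0.69, 37), (0.694, 31)]
handle n 78 U [0.4787 0.4812 0.4841 0.4868 0.4929 0.5036] W [-0.159  -0.099  -0.0571] Z [0.086  0.0924 0.0967]
side0 white front U [(0.646, 73), (0.65, 184)]
top U [(0.646, 20), (0.65, 59), (0.654, 38), (0.658, 33), (0.662, 37), (0.666, 72), (0.67, 29), (0.674, 34), (0.678, 30), (0.682, 32), (0.686, 26), (0.69, 29), (0.694, 33)]
handle n 125 U [0.6042 0.6052 0.6061 0.6087 0.6136 0.6291] W [0.0985 0.1545 0.1978] Z [0.0845 0.0911 0.0943]
side0 blue front U [(0.522, 165), (0.526, 21)]
top U [(0.522, 47), (0.526, 36), (0.53, 32), (0.534, 19), (0.538, 12), (0.666, 43), (0.67, 42), (0.674, 18), (0.678, 20), (0.682, 20), (0.686, 29), (0.69, 19), (0.694, 18)]
handle n 93 U [0.4783 0.479  0.4804 0.4835 0.4918 0.5033] W [-0.1554 -0.0957 -0.0558] Z [0.0859 0.0917 0.0953]
```

```bash
cat > objs.py <<'E'
from h import *
import sys
def knobs(fn):
    c=load(fn); P=cloud(c); Z=P[...,2]
    m=(c['d']>0)&(Z>.030)&(Z<.072)&(P[...,0]>.25)&(P[...,0]<.95)&(P[...,1]>-.1)&(P[...,1]<.75)
    n,l,s,ce=cv2.connectedComponentsWithStats(m.astype(np.uint8))
    for i in range(1,n):
        if 20<s[i,4]<1500:
            Q=P[l==i]; 
            if Q[:,2].max()<.058 or s[i,2]>25: continue
            g=np.median(Q[:,:2],0)
            D=(c['d']>0)&(Z>.016)&(Z<.024)&(np.hypot(P[...,0]-g[0],P[...,1]-g[1])<.05)
            k=P[D][:,:2]; (cc,rr)=cv2.minEnclosingCircle(k.astype(np.float32)) if len(k)>5 else ((0,0),0)
            o=-c['R'].T@c['t']; v=g-o[:2]; v/=np.linalg.norm(v)
            print(fn,'knob px',ce[i].round(0),'zmax',Q[:,2].max().round(3),'knob med+9mm',(g+.009*v).round(4),'disc circ',np.round(cc,4),'r',round(rr,4),'col',c['p'][D].mean(0).round(0) if len(k) else '')
def jars(fn):
    c=load(fn); P=cloud(c); hsv=cv2.cvtColor(c['p'],cv2.COLOR_RGB2HSV); H,S,V=[hsv[:,:,i].astype(int) for i in range(3)]
    Z=P[...,2]
    ok=(c['d']>0)&(Z>.012)&(Z<.052)&(P[...,0]>.2)&(P[...,0]<.95)&(P[...,1]>-.1)&(P[...,1]<.75)
    for k,m in dict(green=(H>45)&(H<80)&(S>90),red=((H<5)|(H>175))&(S>180),yellow=(H>22)&(H<34)&(S>150)&(V>120)).items():
        if (m&ok).sum()<60: continue
        # top-ridge points of the round part
        Q=P[m&ok&(Z>.034)]; med=np.median(Q,0); Q=Q[np.hypot(*(Q-med)[:,:2].T)<.07]
        vx,vy,x0,y0=cv2.fitLine(Q[:,:2].astype(np.float32),cv2.DIST_HUBER,0,.001,.001).ravel()
        s=(Q[:,:2]-[x0,y0])@[vx,vy]; mid=(s.min()+s.max())/2
        print(fn,k,'n',len(Q),'mid',np.round([x0+vx*mid,y0+vy*mid],4),'len',round(s.max()-s.min(),3),'yaw',round(float(np.degrees(np.arctan2(vy,vx))),1),'zmax',Q[:,2].max().round(3))
if __name__=='__main__':
    for fn in sys.argv[1:]: knobs(fn); jars(fn)
E
python3 objs.py scene0 side0
```

```text
scene0 knob px [323. 264.] zmax 0.071 knob med+9mm [0.6477 0.2535] disc circ [0.6501 0.2541] r 0.0346 col [172. 155. 143.]
scene0 knob px [436. 273.] zmax 0.07 knob med+9mm [0.4824 0.4742] disc circ [0.4847 0.4758] r 0.0333 col [141.  88.  70.]
scene0 green n 111 mid [0.4847 0.1876] len 0.097 yaw 61.9 zmax 0.047
scene0 red n 87 mid [0.5251 0.3202] len 0.094 yaw 55.8 zmax 0.047
side0 knob px [229. 277.] zmax 0.07 knob med+9mm [0.6502 0.2525] disc circ [0.6487 0.2551] r 0.0333 col [214. 204. 189.]
side0 knob px [273. 368.] zmax 0.071 knob med+9mm [0.4849 0.474 ] disc circ [0.4846 0.4766] r 0.0324 col [174.  96.  67.]
side0 green n 196 mid [0.478  0.1983] len 0.102 yaw 62.5 zmax 0.045
side0 red n 263 mid [0.5188 0.3282] len 0.101 yaw 56.5 zmax 0.046
```

```bash
cat >> h.py <<'E'
def plan(xyz, ydeg=None):
    s=read_state(); Rm=Rn.from_quat(s['eef_rot']).as_matrix(); d=np.array(xyz)-s['ee_pos']; sh=Rm.T@d
    yn=np.degrees(np.arctan2(Rm[1,1],Rm[0,1])); roll=0
    if ydeg is not None: roll=-np.radians((ydeg-yn+180)%360-180)
    print('shift',sh.round(4),'roll',round(roll,4),'ynow',round(yn,2),'dist',round(np.linalg.norm(d),3),'rows',int(np.ceil(max(np.linalg.norm(d)/.05,abs(roll)/.15))),'w',round(s['width'],4),'t',round(s['time'],2))
a=np.radians(-21.65); ux=np.array([np.cos(a),np.sin(a)]); uy=np.array([-np.sin(a),np.cos(a)])
def cw(U,W,z): return [*(U*ux+W*uy),z]
E
python3 -c "
from h import *
plan([.55,0,.25],10)"
```

```text
shift [ 0.5014 -0.3986 -0.0276] roll -1.3215 ynow -65.72 dist 0.641 rows 13 w 0.0874 t 0.15
```

Request:
{"fn": "move_arm", "kwargs": {
  "series": [
    [0.5, -0.4, -0.028, -1.32],
    [0.5, -0.4, -0.028, -1.32],
    [0.5, -0.4, -0.028, -1.32],
    [0.5, -0.4, -0.028, -1.32],
    [0.5, -0.4, -0.028, -1.32],
    [0.5, -0.4, -0.028, -1.32],
    [0.5, -0.4, -0.028, -1.32],
    [0.5, -0.4, -0.028, -1.32],
    [0.5, -0.4, -0.028, -1.32],
    [0.5, -0.4, -0.028, -1.32],
    [0.5, -0.4, -0.028, -1.32],
    [0.5, -0.4, -0.028, -1.32],
    [0.5, -0.4, -0.028, -1.32],
    [0.5, -0.4, -0.028, -1.32],
    [0.5, -0.4, -0.028, -1.32],
    [0.5, -0.4, -0.028, -1.32],
    [0.5, -0.4, -0.028, -1.32]
  ],
  "claw": 1,
  "newtons": 25
}}

```text
time: 1.85
ee_pos: [0.548, -0.0011, 0.2505]
eef_rot: [0.644, 0.765, -0.0, 0.0]
ft_force: [0.1, 0.1, 1.0]
width: 0.087
```

```bash
python3 -c "
from h import *
st();plan([.4845,.4755,.14],68.35)"
```

```text
t 1.85 pos [ 0.548  -0.0011  0.2505] rot [ 6.443e-01  7.648e-01 -4.000e-04  2.000e-04] F [0.1 0.1 1. ] w 0.087
toolx [-0.17   0.985 -0.001] tooly [ 0.985  0.17  -0.   ] toolz [-0.    -0.001 -1.   ]
shift [0.4806 0.0184 0.1101] roll -1.0223 ynow 9.78 dist 0.493 rows 10 w 0.087 t 1.85
```

Request:
{"fn": "move_arm", "kwargs": {
  "series": [
    [0.481, 0.018, 0.08, -1.02],
    [0.481, 0.018, 0.08, -1.02],
    [0.481, 0.018, 0.08, -1.02],
    [0.481, 0.018, 0.08, -1.02],
    [0.481, 0.018, 0.08, -1.02],
    [0.481, 0.018, 0.08, -1.02],
    [0.481, 0.018, 0.08, -1.02],
    [0.481, 0.018, 0.08, -1.02],
    [0.481, 0.018, 0.08, -1.02],
    [0.481, 0.018, 0.08, -1.02],
    [0.481, 0.018, 0.08, -1.02],
    [0.481, 0.018, 0.08, -1.02],
    [0.481, 0.018, 0.08, -1.02]
  ]
}}

```text
time: 3.15
ee_pos: [0.4847, 0.4757, 0.1706]
eef_rot: [0.189, 0.982, -0.0, 0.001]
ft_force: [-0.1, 0.4, -0.4]
width: 0.0869
```

```bash
python3 -c "
from h import *
st();snap('wrist','w1');snap('scene','scene1')
from objs import knobs
knobs('w1');knobs('scene1')"
```

```text
t 3.15 pos [0.4847 0.4757 0.1706] rot [ 1.89e-01  9.82e-01 -4.00e-04  6.00e-04] F [-0.1  0.4 -0.4] w 0.0869
toolx [-0.929  0.371 -0.001] tooly [ 0.371  0.929 -0.001] toolz [ 0.001 -0.001 -1.   ]
scene1 knob px [323. 264.] zmax 0.072 knob med+9mm [0.6484 0.2531] disc circ [0.6506 0.2535] r 0.034 col [182. 165. 152.]
scene1 knob px [436. 273.] zmax 0.071 knob med+9mm [0.4828 0.4745] disc circ [0.4853 0.4752] r 0.0327 col [111.  74.  61.]
```

View pics/w1.png

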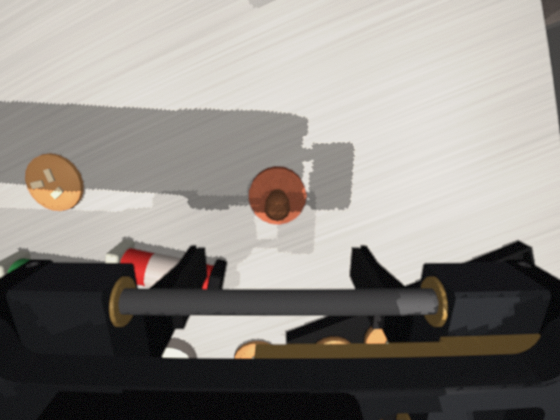

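Request:
{"fn": "move_arm", "kwargs": {
  "series": [
    [0, 0, 0.05, 0],
    [0, 0, 0.1, 0],
    [0, 0, 0.135, 0],
    [0, 0, 0.135, 0],
    [0, 0, 0.135, 0]
  ]
}}

```text
time: 3.75
ee_pos: [0.4841, 0.477, 0.0368]
eef_rot: [0.188, 0.982, 0.0, 0.0]
ft_force: [0.2, 0.6, 0.1]
width: 0.0868
```

Request:
{"fn": "move_arm", "kwargs": {
  "series": [
    [0, 0, 0, 0],
    [0, 0, 0, 0],
    [0, 0, 0, 0],
    [0, 0, 0, 0],
    [0, 0, 0, 0],
    [0, 0, 0, 0],
    [0, 0, 0, 0],
    [0, 0, 0, 0]
  ],
  "claw": -1,
  "newtons": 35
}}

```text
time: 4.55
ee_pos: [0.4832, 0.4774, 0.0355]
eef_rot: [0.188, 0.982, -0.0, 0.0]
ft_force: [-0.3, -0.1, 0.1]
width: 0.0312
```

Request:
{"fn": "move_arm", "kwargs": {
  "series": [
    [0, 0, -0.05, 0],
    [0, 0, -0.1, 0],
    [0, 0, -0.15, 0],
    [0, 0, -0.18, 0],
    [0, 0, -0.18, 0],
    [0, 0, -0.18, 0]
  ]
}}

```text
time: 5.15
ee_pos: [0.4833, 0.4776, 0.2157]
eef_rot: [0.188, 0.982, 0.0, 0.0]
ft_force: [-0.0, 0.2, -1.0]
width: 0.0008
```

```bash
python3 -c "
from h import *
st();print(cw(.595,-.155,.2)); plan([.58,.05,.2]); plan(cw(.595,-.155,.2))"
```

```text
t 5.15 pos [0.4833 0.4776 0.2157] rot [1.878e-01 9.822e-01 2.000e-04 4.000e-04] F [-0.   0.2 -1. ] w 0.0008
toolx [-0.929  0.369 -0.001] tooly [0.369 0.929 0.001] toolz [ 0.001  0.    -1.   ]
[np.float64(0.495840606863448), np.float64(-0.36358230510475553), 0.2]
shift [-0.2476 -0.3618  0.0157] roll 0 ynow 68.36 dist 0.439 rows 9 w 0.0008 t 5.15
shift [-0.3219 -0.7772  0.0155] roll 0 ynow 68.36 dist 0.841 rows 17 w 0.0008 t 5.15
```

Request:
{"fn": "move_arm", "kwargs": {
  "series": [
    [0, 0, 0, 0],
    [0, 0, 0, 0],
    [0, 0, 0, 0],
    [0, 0, 0, 0],
    [0, 0, 0, 0],
    [0, 0, 0, 0],
    [0, 0, 0, 0],
    [0, 0, 0, 0],
    [0, 0, 0, 0],
    [0, 0, 0, 0],
    [0, 0, 0, 0],
    [0, 0, 0, 0]
  ],
  "claw": 0.3
}}

```text
time: 6.35
ee_pos: [0.4832, 0.4774, 0.2155]
eef_rot: [0.188, 0.982, -0.0, 0.0]
ft_force: [-0.5, 0.9, 0.1]
width: 0.0567
```

```bash
python3 -c "
from h import *
st();snap('wrist','w2');snap('scene','scene2');snap('side','side2')
from objs import knobs
knobs('side2');knobs('scene2')"
```

```text
t 6.35 pos [0.4832 0.4774 0.2155] rot [ 0.1878  0.9822 -0.      0.    ] F [-0.5  0.9  0.1] w 0.0567
toolx [-0.929  0.369 -0.   ] tooly [ 0.369  0.929 -0.   ] toolz [ 0. -0. -1.]
side2 knob px [273. 368.] zmax 0.071 knob med+9mm [0.4851 0.4743] disc circ [0.4835 0.4754] r 0.0333 col [140.  79.  55.]
scene2 knob px [323. 264.] zmax 0.072 knob med+9mm [0.6482 0.2533] disc circ [0.6501 0.2532] r 0.0329 col [181. 164. 151.]
scene2 knob px [436. 273.] zmax 0.071 knob med+9mm [0.4831 0.4744] disc circ [0.4842 0.4762] r 0.0337 col [113.  75.  62.]
```

View pics/w2.png

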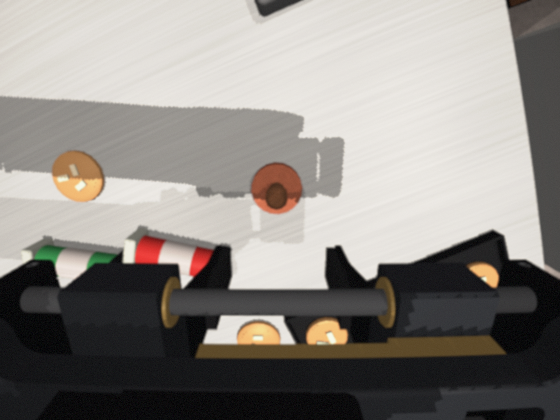

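The stamp still stands at pixel (277,193), unmoved; the fingers simply hadn't finished closing. I go down again and wait longer.

Request:
{"fn": "move_arm", "kwargs": {
  "series": [
    [-0.001, -0.001, 0.05, 0],
    [-0.001, -0.001, 0.1, 0],
    [-0.001, -0.001, 0.15, 0],
    [-0.001, -0.001, 0.18, 0],
    [-0.001, -0.001, 0.18, 0],
    [-0.001, -0.001, 0.18, 0]
  ]
}}

```text
time: 7.1
ee_pos: [0.4839, 0.4766, 0.0365]
eef_rot: [0.188, 0.982, 0.0, -0.0]
ft_force: [-0.1, -0.2, 1.6]
width: 0.0565
```

Request:
{"fn": "move_arm", "kwargs": {
  "series": [
    [0, 0, 0, 0],
    [0, 0, 0, 0],
    [0, 0, 0, 0],
    [0, 0, 0, 0],
    [0, 0, 0, 0],
    [0, 0, 0, 0],
    [0, 0, 0, 0],
    [0, 0, 0, 0],
    [0, 0, 0, 0],
    [0, 0, 0, 0]
  ],
  "claw": -1,
  "newtons": 35
}}

```text
time: 8.1
ee_pos: [0.4839, 0.4761, 0.0358]
eef_rot: [0.188, 0.982, 0.0, 0.0]
ft_force: [-1.4, -3.3, 5.7]
width: 0.023
```

Request:
{"fn": "move_arm", "kwargs": {
  "series": [
    [0, 0, -0.05, 0],
    [0, 0, -0.1, 0],
    [0, 0, -0.15, 0],
    [0, 0, -0.18, 0],
    [0, 0, -0.18, 0]
  ]
}}

```text
time: 8.6
ee_pos: [0.4845, 0.478, 0.2205]
eef_rot: [0.188, 0.982, 0.003, 0.002]
ft_force: [0.0, -0.2, -1.5]
width: 0.0232
```

```bash
python3 -c "
from h import *
plan(cw(.595,-.157,.215),68.35)"
```

```text
shift [-0.321  -0.78    0.0011] roll 0.0 ynow 68.35 dist 0.843 rows 17 w 0.0232 t 8.6
```

Request:
{"fn": "move_arm", "kwargs": {
  "series": [
    [-0.321, -0.78, 0, 0],
    [-0.321, -0.78, 0, 0],
    [-0.321, -0.78, 0, 0],
    [-0.321, -0.78, 0, 0],
    [-0.321, -0.78, 0, 0],
    [-0.321, -0.78, 0, 0],
    [-0.321, -0.78, 0, 0],
    [-0.321, -0.78, 0, 0],
    [-0.321, -0.78, 0, 0],
    [-0.321, -0.78, 0, 0],
    [-0.321, -0.78, 0, 0],
    [-0.321, -0.78, 0, 0],
    [-0.321, -0.78, 0, 0],
    [-0.321, -0.78, 0, 0],
    [-0.321, -0.78, 0, 0],
    [-0.321, -0.78, 0, 0],
    [-0.321, -0.78, 0, 0],
    [-0.321, -0.78, 0, 0],
    [-0.321, -0.78, 0, 0],
    [-0.321, -0.78, 0, 0]
  ]
}}

```text
time: 10.6
ee_pos: [0.4946, -0.366, 0.2147]
eef_rot: [0.187, 0.982, 0.001, -0.0]
ft_force: [0.5, 0.1, -0.5]
width: 0.023
```

```bash
python3 -c "
from h import *
plan(cw(.595,-.157,.065),68.35)
snap('side','side3');snap('wrist','w3');c=snap('scene','scene3'); cv2.imwrite('pics/x3.png',cv2.resize(c['p'][90:260,100:300,::-1],None,fx=3,fy=3))"
```

```text
shift [-0.0005  0.0005  0.1497] roll 0.0015 ynow 68.44 dist 0.15 rows 3 w 0.023 t 10.6
```

View pics/w3.png

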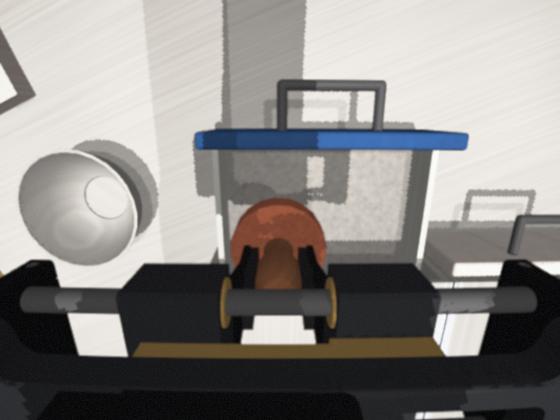

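View pics/side3.png

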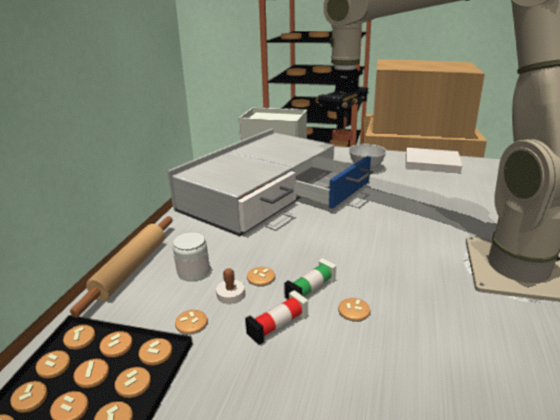

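```bash
python3 -c "
from h import *
c=load('w3');P=cloud(c)
for u,v in [(226,180),(430,190),(300,135),(330,141),(300,165),(330,85),(232,190),(420,190)]:
    p=deproj(c,[(u,v)])[0]; print((u,v),'U',(p[:2]@ux).round(4),'W',(p[:2]@uy).round(4),'z',p[2].round(4))
"
```

```text
(226, 180) U 0.5812 W -0.2189 z 0.0363
(430, 190) U 0.5833 W 0.004 z 0.0736
(300, 135) U 0.5257 W -0.139 z 0.112
(330, 141) U 0.5306 W -0.1125 z 0.1122
(300, 165) U 0.5646 W -0.1321 z 0.0281
(330, 85) U 0.4828 W -0.112 z 0.0945
(232, 190) U 0.5951 W -0.2135 z 0.0286
(420, 190) U 0.5868 W 0.0004 z 0.0589
```

Request:
{"fn": "move_arm", "kwargs": {
  "series": [
    [0, 0, 0.04, 0],
    [0, 0, 0.08, 0],
    [0, 0, 0.12, 0],
    [0, 0, 0.14, 0],
    [0, 0, 0.15, 0],
    [0, 0, 0.152, 0],
    [0, 0, 0.152, 0],
    [0, 0, 0.152, 0]
  ]
}}

```text
time: 11.55
ee_pos: [0.4952, -0.3677, 0.065]
eef_rot: [0.188, 0.982, -0.001, 0.001]
ft_force: [0.5, -0.0, -1.4]
width: 0.023
```

Request:
{"fn": "move_arm", "kwargs": {
  "series": [
    [0, 0, 0, 0],
    [0, 0, 0, 0],
    [0, 0, 0, 0],
    [0, 0, 0, 0],
    [0, 0, 0, 0],
    [0, 0, 0, 0]
  ],
  "claw": 0.2
}}

```text
time: 12.15
ee_pos: [0.4945, -0.3673, 0.0636]
eef_rot: [0.188, 0.982, -0.0, 0.0]
ft_force: [-0.1, 0.0, -0.1]
width: 0.0514
```

Request:
{"fn": "move_arm", "kwargs": {
  "series": [
    [0, 0, -0.04, 0],
    [0, 0, -0.08, 0],
    [0, 0, -0.12, 0],
    [0, 0, -0.16, 0],
    [0, 0, -0.16, 0],
    [0, 0, -0.16, 0]
  ]
}}

```text
time: 12.75
ee_pos: [0.4948, -0.3675, 0.2244]
eef_rot: [0.188, 0.982, -0.001, 0.001]
ft_force: [0.2, -0.2, -0.6]
width: 0.0522
```

```bash
python3 -c "
from h import *
from objs import *
snap('side','side4');snap('wrist','w4');snap('scene','scene4')
for f in ['side4','scene4']: knobs(f);jars(f)
plan([.6490,.254,.2],68.35)"
```

```text
side4 knob px [229. 277.] zmax 0.07 knob med+9mm [0.6502 0.2529] disc circ [0.6507 0.2547] r 0.0337 col [214. 203. 188.]
side4 green n 192 mid [0.4792 0.1983] len 0.102 yaw 62.1 zmax 0.046
side4 red n 264 mid [0.5174 0.3279] len 0.101 yaw 56.1 zmax 0.046
scene4 knob px [323. 264.] zmax 0.07 knob med+9mm [0.6479 0.2532] disc circ [0.6504 0.2537] r 0.0346 col [174. 158. 145.]
scene4 green n 110 mid [0.4855 0.188 ] len 0.099 yaw 62.2 zmax 0.046
scene4 red n 86 mid [0.5254 0.3208] len 0.094 yaw 54.9 zmax 0.047
shift [0.0848 0.6344 0.0226] roll 0.0001 ynow 68.36 dist 0.64 rows 13 w 0.0524 t 12.9
```

View pics/w4.png

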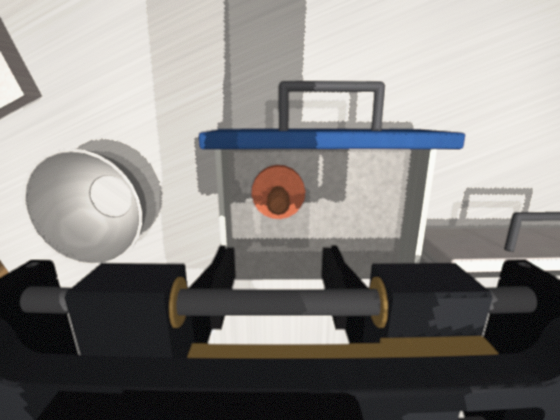

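Request:
{"fn": "move_arm", "kwargs": {
  "series": [
    [0.085, 0.634, 0.023, 0],
    [0.085, 0.634, 0.023, 0],
    [0.085, 0.634, 0.023, 0],
    [0.085, 0.634, 0.023, 0],
    [0.085, 0.634, 0.023, 0],
    [0.085, 0.634, 0.023, 0],
    [0.085, 0.634, 0.023, 0],
    [0.085, 0.634, 0.023, 0],
    [0.085, 0.634, 0.023, 0],
    [0.085, 0.634, 0.023, 0],
    [0.085, 0.634, 0.023, 0],
    [0.085, 0.634, 0.023, 0],
    [0.085, 0.634, 0.023, 0],
    [0.085, 0.634, 0.023, 0],
    [0.085, 0.634, 0.023, 0],
    [0.085, 0.634, 0.023, 0]
  ]
}}

```text
time: 14.5
ee_pos: [0.6495, 0.2518, 0.1997]
eef_rot: [0.188, 0.982, -0.001, -0.0]
ft_force: [0.3, -0.1, -0.1]
width: 0.0525
```

```bash
python3 -c "
from h import *
plan([.6497,.2538,.036],68.35)
snap('wrist','w5')"
```

```text
shift [0.0005 0.0022 0.1637] roll -0.0014 ynow 68.27 dist 0.164 rows 4 w 0.0525 t 14.5
```

View pics/w5.png

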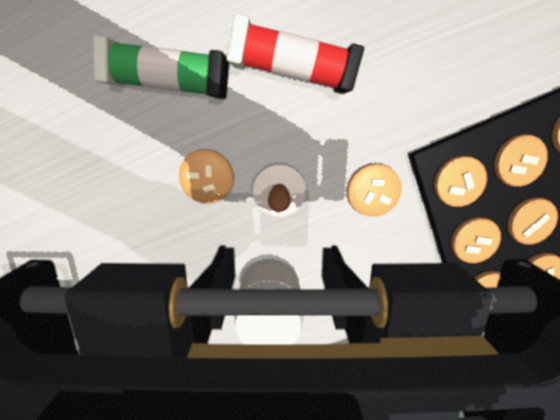

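Request:
{"fn": "move_arm", "kwargs": {
  "series": [
    [0, 0.002, 0.05, 0],
    [0, 0.002, 0.1, 0],
    [0, 0.002, 0.14, 0],
    [0, 0.002, 0.163, 0],
    [0, 0.002, 0.163, 0],
    [0, 0.002, 0.163, 0]
  ]
}}

```text
time: 15.15
ee_pos: [0.6507, 0.2542, 0.0386]
eef_rot: [0.189, 0.982, 0.0, 0.0]
ft_force: [0.3, -0.0, -0.1]
width: 0.0524
```

Request:
{"fn": "move_arm", "kwargs": {
  "series": [
    [0, 0, 0, 0],
    [0, 0, 0, 0],
    [0, 0, 0, 0],
    [0, 0, 0, 0],
    [0, 0, 0, 0],
    [0, 0, 0, 0],
    [0, 0, 0, 0],
    [0, 0, 0, 0],
    [0, 0, 0, 0],
    [0, 0, 0, 0]
  ],
  "claw": -1,
  "newtons": 35
}}

```text
time: 16.15
ee_pos: [0.6502, 0.2551, 0.038]
eef_rot: [0.188, 0.982, -0.0, 0.0]
ft_force: [-1.2, -2.0, 6.9]
width: 0.023
```

Request:
{"fn": "move_arm", "kwargs": {
  "series": [
    [0, 0, -0.05, 0],
    [0, 0, -0.1, 0],
    [0, 0, -0.15, 0],
    [0, 0, -0.18, 0],
    [0, 0, -0.18, 0]
  ]
}}

```text
time: 16.65
ee_pos: [0.6514, 0.2568, 0.2229]
eef_rot: [0.188, 0.982, 0.002, 0.003]
ft_force: [0.9, -0.9, -1.2]
width: 0.0234
```

```bash
python3 -c "
from h import *
plan(cw(.595,-.06,.215),68.35)"
```

```text
shift [-0.0841 -0.539   0.0052] roll 0.0001 ynow 68.36 dist 0.546 rows 11 w 0.0234 t 16.65
```

Request:
{"fn": "move_arm", "kwargs": {
  "series": [
    [-0.084, -0.539, 0.0, 0],
    [-0.084, -0.539, 0.0, 0],
    [-0.084, -0.539, 0.0, 0],
    [-0.084, -0.539, 0.0, 0],
    [-0.084, -0.539, 0.0, 0],
    [-0.084, -0.539, 0.0, 0],
    [-0.084, -0.539, 0.0, 0],
    [-0.084, -0.539, 0.0, 0],
    [-0.084, -0.539, 0.0, 0],
    [-0.084, -0.539, 0.0, 0],
    [-0.084, -0.539, 0.0, 0],
    [-0.084, -0.539, 0.0, 0],
    [-0.084, -0.539, 0.0, 0],
    [-0.084, -0.539, 0.0, 0]
  ]
}}

```text
time: 18.05
ee_pos: [0.5295, -0.2751, 0.2168]
eef_rot: [0.187, 0.982, 0.001, -0.0]
ft_force: [-0.1, -0.2, -1.2]
width: 0.0227
```

```bash
python3 -c "
from h import *
plan(cw(.595,-.06,.066),68.35)
snap('wrist','w6')"
```

```text
shift [-0.0014  0.0002  0.1508] roll 0.0019 ynow 68.46 dist 0.151 rows 4 w 0.0227 t 18.05
```

View pics/w6.png

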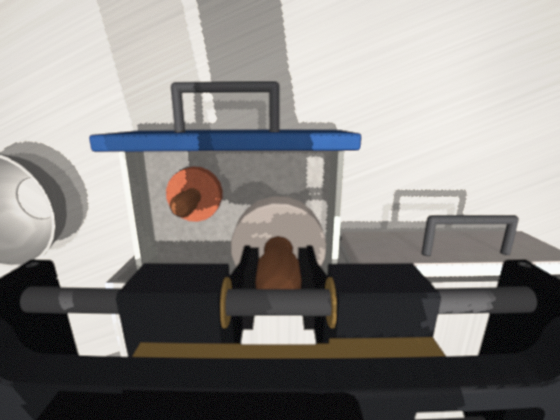

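Request:
{"fn": "move_arm", "kwargs": {
  "series": [
    [0, 0, 0.04, 0],
    [0, 0, 0.08, 0],
    [0, 0, 0.12, 0],
    [0, 0, 0.14, 0],
    [0, 0, 0.148, 0],
    [0, 0, 0.151, 0],
    [0, 0, 0.151, 0],
    [0, 0, 0.151, 0]
  ]
}}

```text
time: 18.9
ee_pos: [0.5303, -0.2769, 0.068]
eef_rot: [0.188, 0.982, -0.0, 0.001]
ft_force: [0.1, -0.3, -1.4]
width: 0.023
```

Request:
{"fn": "move_arm", "kwargs": {
  "series": [
    [0, 0, 0, 0],
    [0, 0, 0, 0],
    [0, 0, 0, 0],
    [0, 0, 0, 0],
    [0, 0, 0, 0],
    [0, 0, 0, 0]
  ],
  "claw": 0.2
}}

```text
time: 19.5
ee_pos: [0.5293, -0.2768, 0.0666]
eef_rot: [0.188, 0.982, -0.0, 0.0]
ft_force: [-1.1, 0.8, 0.7]
width: 0.0513
```

Request:
{"fn": "move_arm", "kwargs": {
  "series": [
    [0, 0, -0.04, 0],
    [0, 0, -0.08, 0],
    [0, 0, -0.12, 0],
    [0, 0, -0.16, 0],
    [0, 0, -0.16, 0],
    [0, 0, -0.16, 0]
  ]
}}

```text
time: 20.1
ee_pos: [0.5297, -0.2769, 0.2273]
eef_rot: [0.188, 0.982, -0.0, 0.001]
ft_force: [-1.2, 0.0, -0.1]
width: 0.0519
```

```bash
python3 -c "
from h import *
snap('wrist','w7')
plan(cw(.483,-.108,.2),-21.65)"
```

```text
shift [ 0.1108 -0.046   0.0261] roll 1.5708 ynow 68.35 dist 0.123 rows 11 w 0.0523 t 20.15
```

View pics/w7.png

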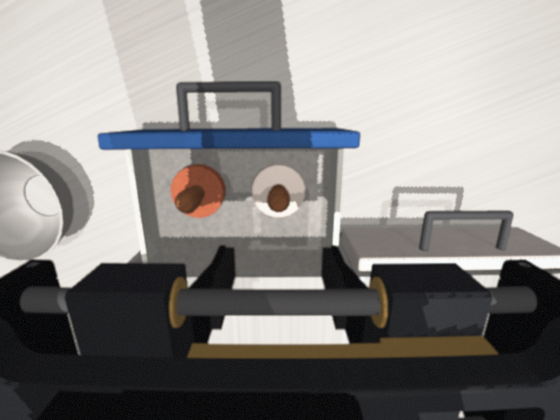

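Request:
{"fn": "move_arm", "kwargs": {
  "series": [
    [0.111, -0.046, 0.026, 0.15],
    [0.111, -0.046, 0.026, 0.3],
    [0.111, -0.046, 0.026, 0.45],
    [0.111, -0.046, 0.026, 0.6],
    [0.111, -0.046, 0.026, 0.75],
    [0.111, -0.046, 0.026, 0.9],
    [0.111, -0.046, 0.026, 1.05],
    [0.111, -0.046, 0.026, 1.2],
    [0.111, -0.046, 0.026, 1.35],
    [0.111, -0.046, 0.026, 1.5],
    [0.111, -0.046, 0.026, 1.571],
    [0.111, -0.046, 0.026, 1.571],
    [0.111, -0.046, 0.026, 1.571]
  ],
  "claw": -0.2
}}

```text
time: 21.45
ee_pos: [0.4087, -0.2783, 0.1997]
eef_rot: [0.827, 0.563, -0.0, -0.001]
ft_force: [-0.4, -1.2, -0.1]
width: 0.0351
```

```bash
python3 -c "
from h import *
st();plan(cw(.4835,-.108,.069),-21.65)
c=snap('wrist','w8')"
```

```text
t 21.45 pos [ 0.4087 -0.2783  0.1997] rot [ 8.267e-01  5.627e-01 -2.000e-04 -7.000e-04] F [-0.4 -1.2 -0.1] w 0.0351
toolx [0.367 0.93  0.   ] tooly [ 0.93  -0.367 -0.001] toolz [-0.001  0.001 -1.   ]
shift [-0.0002  0.0011  0.1307] roll 0.0023 ynow -21.52 dist 0.131 rows 3 w 0.0351 t 21.45
```

View pics/w8.png

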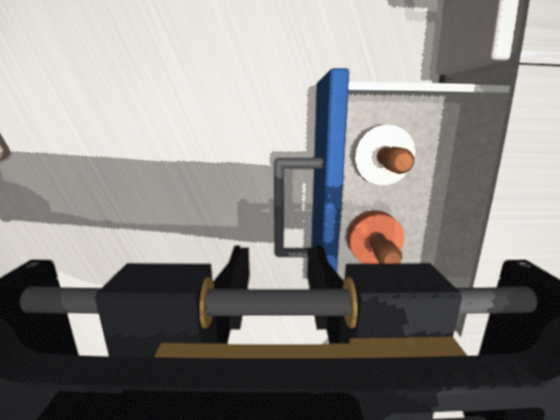

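Request:
{"fn": "move_arm", "kwargs": {
  "series": [
    [0, 0.001, 0.05, 0],
    [0, 0.001, 0.09, 0],
    [0, 0.001, 0.12, 0],
    [0, 0.001, 0.13, 0],
    [0, 0.001, 0.13, 0],
    [0, 0.001, 0.13, 0]
  ]
}}

```text
time: 22.1
ee_pos: [0.4109, -0.2793, 0.0719]
eef_rot: [0.827, 0.562, 0.0, 0.001]
ft_force: [0.8, -0.9, -0.7]
width: 0.0348
```

Request:
{"fn": "move_arm", "kwargs": {
  "series": [
    [0, 0, 0, 0],
    [0, 0, 0, 0],
    [0, 0, 0, 0],
    [0, 0, 0, 0],
    [0, 0, 0, 0],
    [0, 0, 0, 0],
    [0, 0, 0, 0],
    [0, 0, 0, 0]
  ],
  "claw": -1,
  "newtons": 30
}}

```text
time: 22.9
ee_pos: [0.4102, -0.2791, 0.0709]
eef_rot: [0.827, 0.562, -0.0, 0.0]
ft_force: [-1.7, 0.1, 6.3]
width: 0.0086
```

Request:
{"fn": "move_arm", "kwargs": {
  "series": [
    [0, 0.005, 0, 0],
    [0, 0.012, 0, 0],
    [0, 0.021, 0, 0],
    [0, 0.031, 0, 0],
    [0, 0.041, 0, 0],
    [0, 0.051, 0, 0],
    [0, 0.061, 0, 0],
    [0, 0.071, 0, 0],
    [0, 0.081, 0, 0],
    [0, 0.091, 0, 0],
    [0, 0.1, 0, 0],
    [0, 0.108, 0, 0],
    [0, 0.114, 0, 0],
    [0, 0.119, 0, 0],
    [0, 0.123, 0, 0],
    [0, 0.126, 0, 0],
    [0, 0.128, 0, 0],
    [0, 0.128, 0, 0],
    [0, 0.128, 0, 0]
  ]
}}

```text
time: 24.8
ee_pos: [0.5285, -0.3256, 0.0709]
eef_rot: [0.827, 0.562, -0.0, -0.001]
ft_force: [-6.8, 4.1, 10.2]
width: 0.0085
```

```bash
python3 -c "
from h import *
s=st();print(s['ee_pos'][:2]@ux)"
```

```text
t 24.8 pos [ 0.5285 -0.3256  0.0709] rot [ 8.273e-01  5.617e-01 -4.000e-04 -8.000e-04] F [-6.8  4.1 10.2] w 0.0085
toolx [0.369 0.929 0.   ] tooly [ 0.929 -0.369 -0.002] toolz [-0.002  0.001 -1.   ]
0.6113345476161668
```

Request:
{"fn": "move_arm", "kwargs": {
  "series": [
    [0, 0.002, 0, 0],
    [0, 0.003, 0, 0],
    [0, 0.003, 0, 0],
    [0, 0.003, 0, 0]
  ]
}}

```text
time: 25.2
ee_pos: [0.5285, -0.3256, 0.0708]
eef_rot: [0.827, 0.562, -0.002, -0.003]
ft_force: [-21.1, 10.4, 21.0]
width: 0.0093
```

```bash
python3 -c "
from h import *
s=st();print(s['ee_pos'][:2]@ux, s['ft_force'][:2]@ux)"
```

```text
t 25.2 pos [ 0.5285 -0.3256  0.0708] rot [ 0.8274  0.5617 -0.0024 -0.0034] F [-21.1  10.4  21. ] w 0.0093
toolx [ 0.369  0.929 -0.   ] tooly [ 0.929 -0.369 -0.008] toolz [-0.008  0.003 -1.   ]
0.6113428706813279 -23.39685599848967
```

Request:
{"fn": "move_arm", "kwargs": {
  "series": [
    [0, -0.003, 0, 0],
    [0, -0.003, 0, 0],
    [0, -0.003, 0, 0],
    [0, -0.003, 0, 0],
    [0, -0.003, 0, 0]
  ],
  "claw": -0.2
}}

```text
time: 25.7
ee_pos: [0.5292, -0.3262, 0.0704]
eef_rot: [0.827, 0.562, 0.0, -0.0]
ft_force: [1.4, -0.8, 0.5]
width: 0.0333
```

Request:
{"fn": "move_arm", "kwargs": {
  "series": [
    [0, 0, -0.04, 0],
    [0, 0, -0.08, 0],
    [0, 0, -0.12, 0],
    [0, 0, -0.13, 0],
    [0, 0, -0.13, 0]
  ]
}}

```text
time: 26.2
ee_pos: [0.53, -0.3266, 0.2024]
eef_rot: [0.827, 0.562, 0.001, 0.002]
ft_force: [-0.6, -0.4, -0.5]
width: 0.0348
```

```bash
python3 -c "
from h import *
snap('side','side9');c=snap('scene','scene9')
cv2.imwrite('pics/x9.png',cv2.resize(c['p'][90:270,90:290,::-1],None,fx=3,fy=3))
plan(cw(.6105,.147,.2),-21.65)"; python3 chest2.py side9 scene9 | grep -v top
```

```text
shift [ 0.255  -0.0011 -0.0008] roll -0.0001 ynow -21.66 dist 0.255 rows 6 w 0.0349 t 26.3
side9 white front U [(0.646, 83), (0.65, 178)]
handle n 123 U [0.6046 0.6053 0.6065 0.6083 0.6151 0.6292] W [0.0969 0.1509 0.195 ] Z [0.0849 0.0912 0.0947]
side9 blue front U [(0.646, 25), (0.65, 152), (0.654, 24)]
scene9 white front U []
handle n 108 U [0.6059 0.6077 0.6102 0.6139 0.6188 0.6281] W [0.0993 0.1533 0.1959] Z [0.0853 0.0924 0.096 ]
scene9 blue front U []
```

View pics/x9.png

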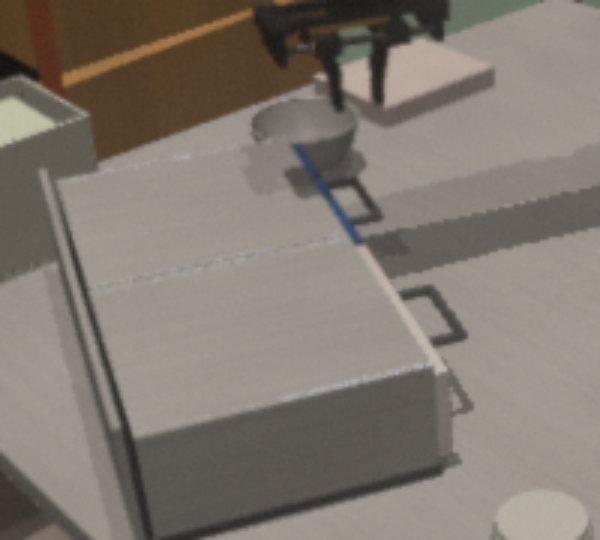

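Blue front is flush with the white one (U 0.650 both). To the white handle.

Request:
{"fn": "move_arm", "kwargs": {
  "series": [
    [0.255, -0.001, 0, 0],
    [0.255, -0.001, 0, 0],
    [0.255, -0.001, 0, 0],
    [0.255, -0.001, 0, 0],
    [0.255, -0.001, 0, 0],
    [0.255, -0.001, 0, 0],
    [0.255, -0.001, 0, 0],
    [0.255, -0.001, 0, 0],
    [0.255, -0.001, 0, 0]
  ]
}}

```text
time: 27.2
ee_pos: [0.6216, -0.091, 0.1997]
eef_rot: [0.828, 0.561, -0.001, -0.0]
ft_force: [0.6, -1.5, -0.0]
width: 0.0348
```

```bash
python3 -c "
from h import *
plan(cw(.6105,.147,.07),-21.65)
snap('wrist','w10')"
```

```text
shift [ 0.0024 -0.0007  0.1297] roll -0.0029 ynow -21.82 dist 0.13 rows 3 w 0.0348 t 27.2
```

View pics/w10.png

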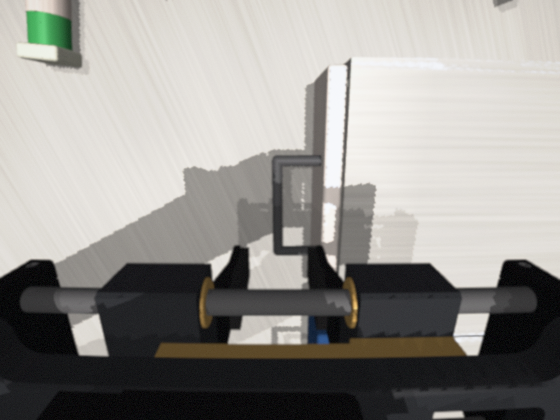

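Request:
{"fn": "move_arm", "kwargs": {
  "series": [
    [0.002, -0.001, 0.05, 0],
    [0.002, -0.001, 0.09, 0],
    [0.002, -0.001, 0.12, 0],
    [0.002, -0.001, 0.13, 0],
    [0.002, -0.001, 0.13, 0],
    [0.002, -0.001, 0.13, 0]
  ]
}}

```text
time: 27.85
ee_pos: [0.623, -0.087, 0.0723]
eef_rot: [0.828, 0.561, 0.001, 0.001]
ft_force: [0.6, 0.3, 0.8]
width: 0.0348
```

Request:
{"fn": "move_arm", "kwargs": {
  "series": [
    [0, 0, 0, 0],
    [0, 0, 0, 0],
    [0, 0, 0, 0],
    [0, 0, 0, 0],
    [0, 0, 0, 0],
    [0, 0, 0, 0],
    [0, 0, 0, 0],
    [0, 0, 0, 0]
  ],
  "claw": -1,
  "newtons": 30
}}

```text
time: 28.65
ee_pos: [0.6223, -0.0866, 0.0709]
eef_rot: [0.827, 0.562, 0.0, 0.0]
ft_force: [-0.4, -0.4, 5.0]
width: 0.0089
```

Request:
{"fn": "move_arm", "kwargs": {
  "series": [
    [0, -0.005, 0, 0],
    [0, -0.012, 0, 0],
    [0, -0.02, 0, 0],
    [0, -0.02, 0, 0]
  ]
}}

```text
time: 29.05
ee_pos: [0.6021, -0.0787, 0.0709]
eef_rot: [0.827, 0.562, -0.001, -0.0]
ft_force: [-2.1, 0.6, 7.6]
width: 0.009
```

Request:
{"fn": "move_arm", "kwargs": {
  "series": [
    [0, -0.01, 0, 0],
    [0, -0.025, 0, 0],
    [0, -0.04, 0, 0],
    [0, -0.055, 0, 0],
    [0, -0.07, 0, 0],
    [0, -0.085, 0, 0],
    [0, -0.1, 0, 0],
    [0, -0.115, 0, 0],
    [0, -0.13, 0, 0],
    [0, -0.14, 0, 0],
    [0, -0.15, 0, 0],
    [0, -0.155, 0, 0],
    [0, -0.155, 0, 0],
    [0, -0.155, 0, 0]
  ]
}}

```text
time: 30.45
ee_pos: [0.4583, -0.0221, 0.0708]
eef_rot: [0.827, 0.562, -0.001, 0.0]
ft_force: [-3.1, -0.8, 11.9]
width: 0.0093
```

```bash
python3 -c "
from h import *
s=st();print(s['ee_pos'][:2]@ux,s['ee_pos'][:2]@uy, s['ft_force'][:2]@ux)"
```

```text
t 30.45 pos [ 0.4583 -0.0221  0.0708] rot [ 8.274e-01  5.616e-01 -7.000e-04  3.000e-04] F [-3.1 -0.8 11.9] w 0.0093
toolx [ 0.369  0.929 -0.002] tooly [ 0.929 -0.369 -0.   ] toolz [-0.001 -0.001 -1.   ]
0.434084944487408 0.148503929181035 -2.5414757348970496
```

Request:
{"fn": "move_arm", "kwargs": {
  "series": [
    [0, 0, 0, 0],
    [0, 0, 0, 0],
    [0, 0, 0, 0],
    [0, 0, 0, 0],
    [0, 0, 0, 0]
  ],
  "claw": -0.2
}}

```text
time: 30.95
ee_pos: [0.4591, -0.0219, 0.0703]
eef_rot: [0.827, 0.562, -0.0, -0.0]
ft_force: [-0.3, -0.0, 0.6]
width: 0.0333
```

Request:
{"fn": "move_arm", "kwargs": {
  "series": [
    [0, 0, -0.04, 0],
    [0, 0, -0.08, 0],
    [0, 0, -0.12, 0],
    [0, 0, -0.16, 0],
    [0, 0, -0.2, 0],
    [0, 0, -0.2, 0],
    [0, 0, -0.2, 0]
  ]
}}

```text
time: 31.65
ee_pos: [0.4597, -0.022, 0.2708]
eef_rot: [0.827, 0.562, 0.0, 0.001]
ft_force: [-0.5, 0.2, -0.4]
width: 0.0348
```

```bash
python3 -c "
from h import *
from objs import *
snap('side','side11');c=snap('scene','scene11')
cv2.imwrite('pics/x11.png',cv2.resize(c['p'][90:300,90:420,::-1],None,fx=2.3,fy=2.3))
jars('side11');jars('scene11')
plan([.48,.193,.25],-30)"
```

```text
side11 green n 195 mid [0.478  0.1976] len 0.102 yaw 61.8 zmax 0.045
side11 red n 266 mid [0.5184 0.3287] len 0.102 yaw 54.7 zmax 0.046
scene11 green n 115 mid [0.4838 0.1861] len 0.099 yaw 60.7 zmax 0.047
scene11 red n 88 mid [0.5242 0.3196] len 0.094 yaw 56.8 zmax 0.047
shift [ 0.2077 -0.0596  0.0193] roll 0.1456 ynow -21.66 dist 0.217 rows 5 w 0.0347 t 31.75
```

View pics/x11.png

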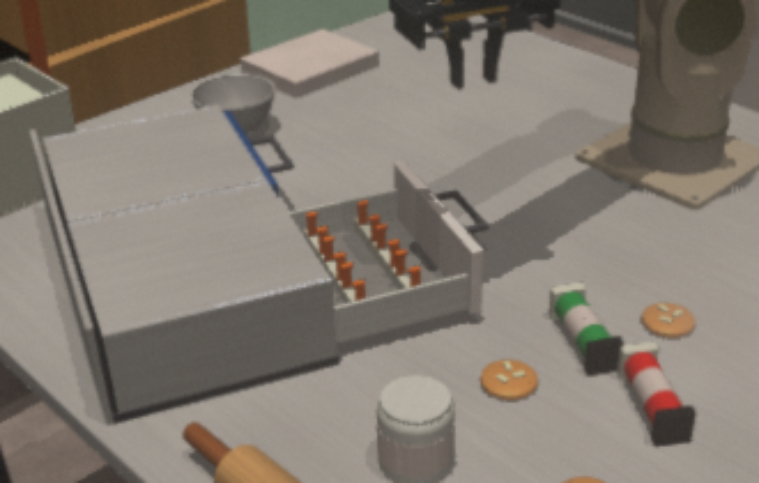

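View pics/side11.png

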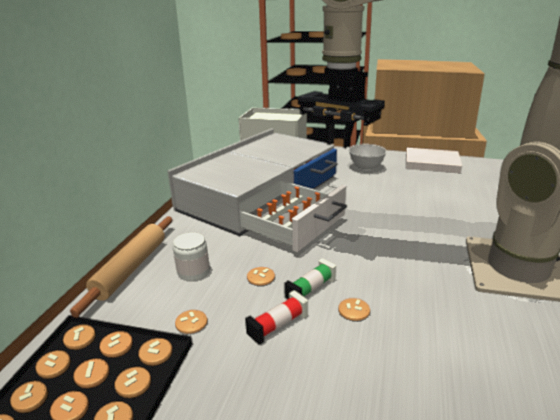

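```bash
cat > clips.py <<'E'
from h import *
import sys
for fn in sys.argv[1:]:
    c=load(fn);P=cloud(c);hsv=cv2.cvtColor(c['p'],cv2.COLOR_RGB2HSV);H,S,V=[hsv[:,:,i].astype(int) for i in range(3)]
    U=P[...,:2]@ux;W=P[...,:2]@uy;Z=P[...,2]
    m=(c['d']>0)&(H<16)&(S>110)&(U>.46)&(U<.68)&(W>.03)&(W<.27)&(Z>.02)&(Z<.12)
    n,l,s,ce=cv2.connectedComponentsWithStats(m.astype(np.uint8))
    for i in range(1,n):
        if s[i,4]>8:
            k=l==i; print(fn,ce[i].round(0),s[i,4],'U',np.percentile(U[k],[5,50,95]).round(3),'W',np.percentile(W[k],[5,50,95]).round(3),'Z',np.percentile(Z[k],[5,95]).round(3))
    m=(c['d']>0)&(U>.44)&(U<.7)&(Z>.105)&(Z<.115)&(W>.06)&(W<.22); print('panel top U',np.percentile(U[m],[1,5,20,50]).round(4) if m.any() else '')
    m=(c['d']>0)&(U>.50)&(U<.64)&(Z>.066)&(Z<.078)&(W>.0)&(W<.3);h,e=np.histogram(W[m],bins=np.arange(0,.3,.004)); print('wall W',[(round(float(e[i]),3),int(h[i])) for i in range(len(h)) if h[i]>6])
E
python3 clips.py scene11 side11
```

```text
scene11 [252. 187.] 110 U [0.543 0.549 0.555] W [0.052 0.103 0.126] Z [0.047 0.083]
scene11 [235. 201.] 221 U [0.615 0.621 0.627] W [0.057 0.163 0.236] Z [0.048 0.083]
scene11 [262. 201.] 80 U [0.543 0.549 0.555] W [0.163 0.185 0.193] Z [0.049 0.082]
scene11 [270. 209.] 35 U [0.543 0.548 0.553] W [0.229 0.235 0.238] Z [0.059 0.083]
panel top U [0.4739 0.4755 0.4787 0.4843]
wall W [(0.028, 31), (0.032, 59), (0.036, 26), (0.056, 16), (0.1, 12), (0.104, 9), (0.12, 9), (0.124, 9), (0.168, 14), (0.184, 7), (0.188, 10), (0.232, 15), (0.236, 14), (0.252, 14), (0.256, 75), (0.26, 70)]
side11 [297. 191.] 34 U [0.617 0.622 0.626] W [0.054 0.058 0.063] Z [0.049 0.081]
side11 [286. 198.] 81 U [0.615 0.62  0.626] W [0.102 0.12  0.127] Z [0.048 0.081]
side11 [317. 196.] 33 U [0.543 0.55  0.556] W [0.054 0.057 0.063] Z [0.056 0.081]
side11 [307. 202.] 63 U [0.543 0.549 0.583] W [0.081 0.108 0.129] Z [0.045 0.081]
side11 [272. 206.] 94 U [0.615 0.621 0.641] W [0.157 0.186 0.194] Z [0.04  0.082]
side11 [293. 212.] 75 U [0.543 0.549 0.556] W [0.166 0.187 0.193] Z [0.047 0.082]
side11 [259. 212.] 33 U [0.615 0.62  0.645] W [0.213 0.236 0.238] Z [0.049 0.081]
side11 [281. 219.] 34 U [0.542 0.548 0.554] W [0.233 0.236 0.238] Z [0.063 0.082]
panel top U [0.4723 0.4734 0.4755 0.4797]
wall W [(0.028, 14), (0.032, 42), (0.036, 20), (0.052, 7), (0.056, 14), (0.1, 14), (0.104, 14), (0.12, 11), (0.168, 24), (0.184, 8), (0.188, 13), (0.232, 9), (0.236, 23), (0.252, 14), (0.256, 47), (0.26, 89)]
```

Request:
{"fn": "move_arm", "kwargs": {
  "series": [
    [0.207, -0.06, 0.02, 0.12],
    [0.207, -0.06, 0.02, 0.12],
    [0.207, -0.06, 0.02, 0.12],
    [0.207, -0.06, 0.02, 0.12],
    [0.207, -0.06, 0.02, 0.12],
    [0.207, -0.06, 0.02, 0.12],
    [0.207, -0.06, 0.02, 0.12],
    [0.207, -0.06, 0.02, 0.12]
  ],
  "claw": 0.4
}}

```text
time: 32.55
ee_pos: [0.4801, 0.191, 0.2499]
eef_rot: [0.86, 0.51, -0.001, 0.0]
ft_force: [0.3, 0.4, 0.8]
width: 0.0607
```

```bash
python3 -c "
from h import *
from objs import *
st();snap('wrist','w12');jars('w12')"
```

```text
t 32.55 pos [0.4801 0.191  0.2499] rot [ 8.600e-01  5.103e-01 -6.000e-04  1.000e-04] F [0.3 0.4 0.8] w 0.0607
toolx [ 0.479  0.878 -0.001] tooly [ 0.878 -0.479 -0.   ] toolz [-0.001 -0.001 -1.   ]
w12 green n 1140 mid [0.4805 0.1896] len 0.101 yaw 60.3 zmax 0.046
w12 red n 1299 mid [0.524  0.3193] len 0.099 yaw 57.0 zmax 0.046
```

View pics/w12.png

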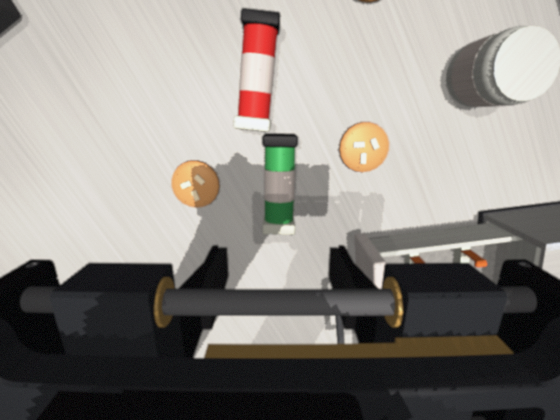

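Request:
{"fn": "move_arm", "kwargs": {
  "series": [
    [0.001, 0.001, 0.05, 0],
    [0.001, 0.001, 0.1, 0],
    [0.001, 0.001, 0.15, 0],
    [0.001, 0.001, 0.2, 0],
    [0.001, 0.001, 0.23, 0],
    [0.001, 0.001, 0.244, 0],
    [0.001, 0.001, 0.244, 0],
    [0.001, 0.001, 0.244, 0]
  ]
}}

```text
time: 33.4
ee_pos: [0.4825, 0.193, 0.008]
eef_rot: [0.86, 0.511, 0.001, 0.0]
ft_force: [1.0, 0.3, -0.3]
width: 0.0608
```

Request:
{"fn": "move_arm", "kwargs": {
  "series": [
    [0, 0, 0, 0],
    [0, 0, 0, 0],
    [0, 0, 0, 0],
    [0, 0, 0, 0],
    [0, 0, 0, 0],
    [0, 0, 0, 0],
    [0, 0, 0, 0],
    [0, 0, 0, 0]
  ],
  "claw": -1,
  "newtons": 50
}}

```text
time: 34.2
ee_pos: [0.482, 0.1929, 0.0072]
eef_rot: [0.86, 0.511, 0.0, 0.0]
ft_force: [-0.6, -1.3, 6.9]
width: 0.039
```

Request:
{"fn": "move_arm", "kwargs": {
  "series": [
    [0, 0, -0.04, 0],
    [0, 0, -0.09, 0],
    [0, 0, -0.14, 0],
    [0, 0, -0.18, 0],
    [0, 0, -0.2, 0],
    [0, 0, -0.2, 0]
  ]
}}

```text
time: 34.8
ee_pos: [0.4825, 0.1936, 0.2091]
eef_rot: [0.86, 0.511, 0.002, 0.001]
ft_force: [0.1, 0.2, -3.1]
width: 0.0388
```

```bash
python3 -c "
from h import *
st()
plan(cw(.585,.080,.2),68.35); plan(cw(.585,.080,.2),-111.65)
snap('wrist','w13');snap('side','side13')"
```

```text
t 34.8 pos [0.4825 0.1936 0.2091] rot [0.8596 0.511  0.0021 0.0009] F [ 0.1  0.2 -3.1] w 0.0388
toolx [0.478 0.879 0.003] tooly [ 0.879 -0.478  0.004] toolz [ 0.004  0.001 -1.   ]
shift [-0.2511  0.2397  0.0093] roll -1.6909 ynow -28.53 dist 0.347 rows 12 w 0.0388 t 34.8
shift [-0.2511  0.2397  0.0093] roll 1.4506 ynow -28.53 dist 0.347 rows 10 w 0.0388 t 34.8
```

View pics/w13.png

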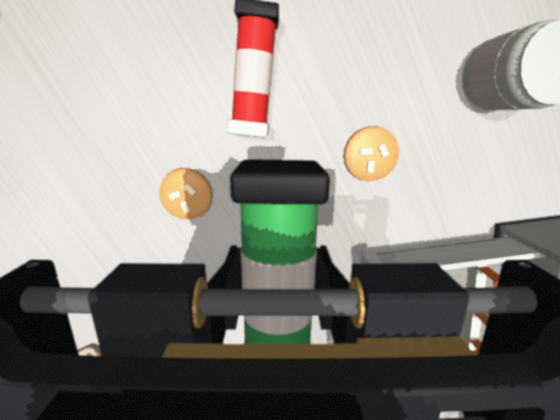

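Request:
{"fn": "move_arm", "kwargs": {
  "series": [
    [-0.251, 0.24, 0.009, -0.15],
    [-0.251, 0.24, 0.009, -0.3],
    [-0.251, 0.24, 0.009, -0.45],
    [-0.251, 0.24, 0.009, -0.6],
    [-0.251, 0.24, 0.009, -0.75],
    [-0.251, 0.24, 0.009, -0.9],
    [-0.251, 0.24, 0.009, -1.05],
    [-0.251, 0.24, 0.009, -1.2],
    [-0.251, 0.24, 0.009, -1.35],
    [-0.251, 0.24, 0.009, -1.5],
    [-0.251, 0.24, 0.009, -1.65],
    [-0.251, 0.24, 0.009, -1.69],
    [-0.251, 0.24, 0.009, -1.69],
    [-0.251, 0.24, 0.009, -1.69],
    [-0.251, 0.24, 0.009, -1.69]
  ]
}}

```text
time: 36.4
ee_pos: [0.572, -0.1421, 0.1967]
eef_rot: [0.189, 0.982, 0.0, -0.001]
ft_force: [-0.3, -0.4, -2.2]
width: 0.0386
```

```bash
python3 -c "
from h import *
st()
plan(cw(.585,.080,.085),68.35)
snap('wrist','w14');snap('side','side14');c=snap('scene','scene14');cv2.imwrite('pics/x14.png',cv2.resize(c['p'][90:270,120:360,::-1],None,fx=3,fy=3))
"; python3 clips.py w14
```

```text
t 36.4 pos [ 0.572  -0.1421  0.1967] rot [ 1.894e-01  9.819e-01  1.000e-04 -6.000e-04] F [-0.3 -0.4 -2.2] w 0.0386
toolx [-0.928  0.372  0.001] tooly [ 0.372  0.928 -0.   ] toolz [-0.001  0.    -1.   ]
shift [-0.001   0.001   0.1117] roll -0.0032 ynow 68.17 dist 0.112 rows 3 w 0.0386 t 36.4
w14 [326. 168.] 77 U [0.542 0.545 0.555] W [0.119 0.123 0.134] Z [0.045 0.084]
w14 [368. 170.] 150 U [0.542 0.548 0.554] W [0.161 0.165 0.168] Z [0.054 0.084]
w14 [390. 169.] 234 U [0.543 0.548 0.554] W [0.185 0.186 0.191] Z [0.052 0.084]
w14 [434. 169.] 246 U [0.543 0.548 0.555] W [0.227 0.232 0.254] Z [0.048 0.084]
w14 [362. 238.] 150 U [0.614 0.618 0.625] W [0.162 0.166 0.169] Z [0.055 0.084]
w14 [383. 237.] 209 U [0.614 0.619 0.625] W [0.185 0.186 0.192] Z [0.053 0.084]
w14 [424. 237.] 222 U [0.614 0.619 0.637] W [0.228 0.233 0.254] Z [0.049 0.084]
w14 [321. 239.] 110 U [0.614 0.618 0.623] W [0.119 0.122 0.127] Z [0.072 0.085]
panel top U [0.4736 0.4745 0.477  0.4818]
wall W [(0.028, 385), (0.032, 401), (0.116, 26), (0.12, 9), (0.164, 8), (0.168, 7), (0.184, 116), (0.232, 33), (0.252, 802), (0.256, 512), (0.26, 74)]
```

View pics/w14.png

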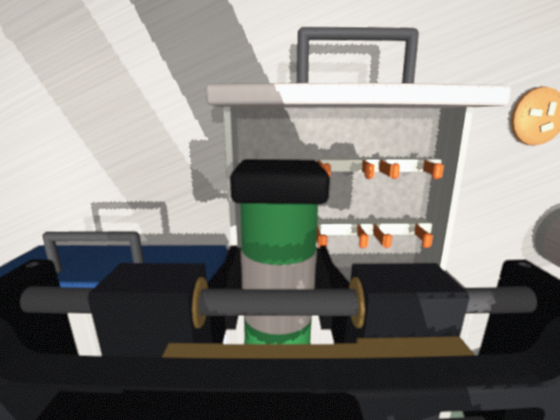

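View pics/x14.png

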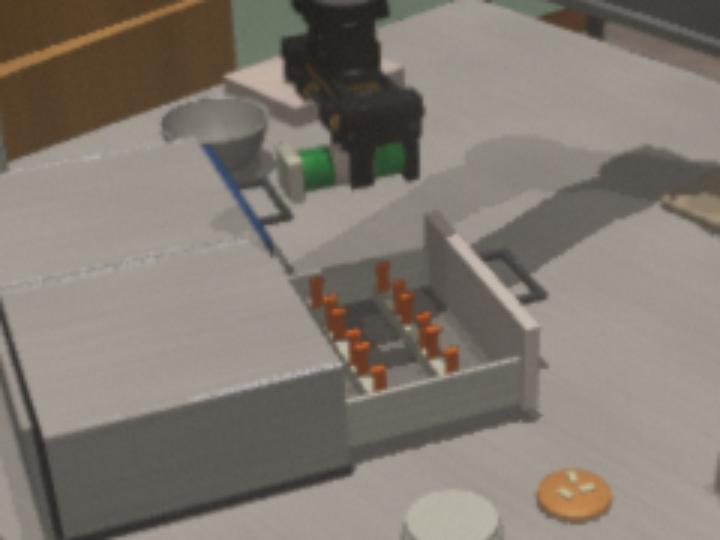

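```bash
cat > held.py <<'E'
from h import *
import sys
col=sys.argv[1]
s=read_state(); tc=np.array(s['ee_pos']); print('tcp U,W',(tc[:2]@ux).round(4),(tc[:2]@uy).round(4),tc[2].round(4))
for fn in sys.argv[2:]:
    c=load(fn);P=cloud(c);hsv=cv2.cvtColor(c['p'],cv2.COLOR_RGB2HSV);H,S,V=[hsv[:,:,i].astype(int) for i in range(3)]
    U=P[...,:2]@ux;W=P[...,:2]@uy;Z=P[...,2]
    m=(c['d']>0)&(np.linalg.norm(P-tc,axis=2)<.09)
    m&=((H>45)&(H<80)&(S>90)) if col=='green' else (((H<5)|(H>175))&(S>150))
    n,l,st_,ce=cv2.connectedComponentsWithStats(m.astype(np.uint8))
    for i in range(1,n):
        if st_[i,4]>15:
            k=l==i; print(fn,ce[i].round(0),st_[i,4],'U',np.percentile(U[k],[0,2,50,98,100]).round(4),'W',np.percentile(W[k],[2,50,98]).round(4),'Z',np.percentile(Z[k],[2,98]).round(4))
E
python3 held.py green scene14 side14 w14
```

```text
tcp U,W 0.5843 0.0791 0.1974
scene14 [250. 142.] 69 U [0.5384 0.5397 0.5518 0.5661 0.5672] W [0.0891 0.0962 0.1026] Z [0.2073 0.2292]
scene14 [225. 145.] 100 U [0.61   0.6105 0.6227 0.6355 0.636 ] W [0.0801 0.0936 0.1002] Z [0.2084 0.2338]
side14 [288. 145.] 103 U [0.5923 0.5968 0.6252 0.6382 0.64  ] W [0.082  0.0952 0.1105] Z [0.2019 0.2387]
side14 [310. 150.] 126 U [0.5269 0.5336 0.5521 0.5664 0.5673] W [0.083  0.0971 0.1031] Z [0.2   0.234]
w14 [278. 231.] 4318 U [0.5358 0.5368 0.5515 0.5664 0.5677] W [0.061  0.0785 0.0964] Z [0.2207 0.2344]
w14 [277. 337.] 784 U [0.6076 0.6084 0.6126 0.6207 0.6239] W [0.0602 0.0774 0.0956] Z [0.2215 0.2338]
```

Request:
{"fn": "move_arm", "kwargs": {
  "series": [
    [0.003, 0, 0.03, -0.003],
    [0.003, 0, 0.07, -0.003],
    [0.003, 0, 0.1, -0.003],
    [0.003, 0, 0.113, -0.003],
    [0.003, 0, 0.113, -0.003],
    [0.003, 0, 0.113, -0.003]
  ],
  "newtons": 60
}}

```text
time: 37.15
ee_pos: [0.5705, -0.141, 0.086]
eef_rot: [0.187, 0.982, 0.0, 0.001]
ft_force: [-0.2, -0.3, -2.7]
width: 0.0392
```

```bash
python3 -c "
from h import *
s=st(); print(s['ee_pos'][:2]@ux,s['ee_pos'][:2]@uy)
snap('wrist','w15');c=snap('side','side15');cv2.imwrite('pics/x15.png',cv2.resize(c['p'][90:260,200:400,::-1],None,fx=3.5,fy=3.5))"; python3 held.py green w15 side15
```

```text
t 37.15 pos [ 0.5705 -0.141   0.086 ] rot [1.869e-01 9.824e-01 1.000e-04 8.000e-04] F [-0.2 -0.3 -2.7] w 0.0392
toolx [-0.93   0.367 -0.002] tooly [0.367 0.93  0.   ] toolz [ 0.002 -0.    -1.   ]
0.5822479021462834 0.07938922694413973
tcp U,W 0.5825 0.0794 0.0864
w15 [278. 231.] 4331 U [0.534  0.5348 0.5496 0.5645 0.5656] W [0.0613 0.0788 0.0966] Z [0.11   0.1236]
w15 [277. 337.] 815 U [0.6055 0.6066 0.6108 0.6197 0.6233] W [0.0604 0.0785 0.097 ] Z [0.1094 0.123 ]
side15 [289. 183.] 65 U [0.6093 0.6108 0.624  0.6371 0.6386] W [0.0904 0.097  0.1011] Z [0.0904 0.1163]
side15 [310. 188.] 127 U [0.5308 0.5319 0.5499 0.5645 0.5663] W [0.0783 0.0965 0.1027] Z [0.0897 0.1233]
```

View pics/x15.png

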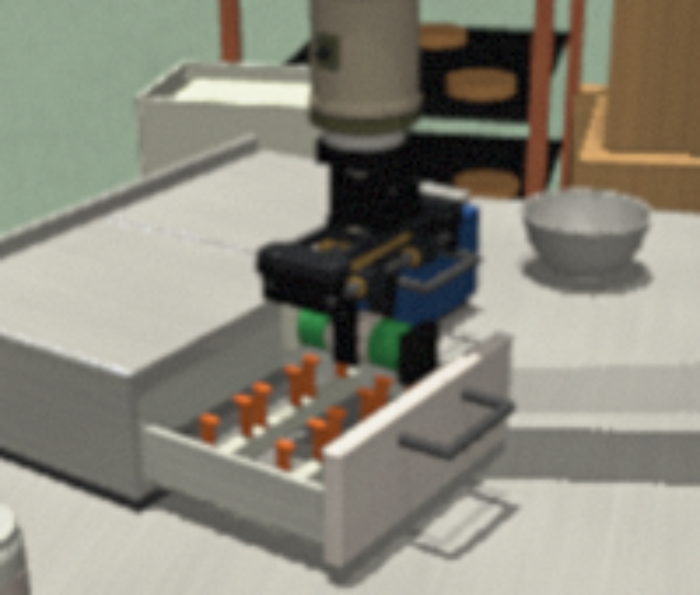

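View pics/w15.png

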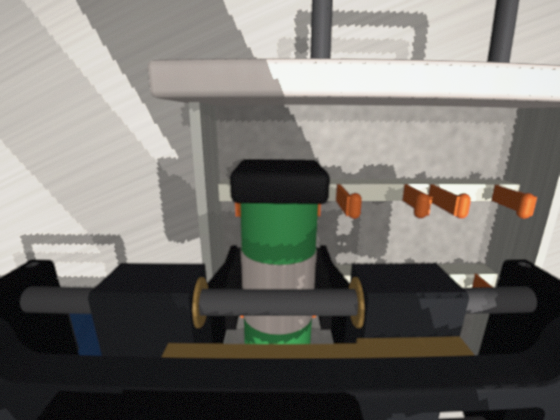

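Request:
{"fn": "move_arm", "kwargs": {
  "series": [
    [0, 0, 0.005, 0],
    [0, 0, 0.01, 0],
    [0, 0, 0.014, 0],
    [0, 0, 0.018, 0],
    [0, 0, 0.022, 0],
    [0, 0, 0.025, 0],
    [0, 0, 0.025, 0]
  ]
}}

```text
time: 37.95
ee_pos: [0.5702, -0.1412, 0.0598]
eef_rot: [0.186, 0.982, -0.0, 0.001]
ft_force: [2.7, -0.4, 0.3]
width: 0.0386
```

Request:
{"fn": "move_arm", "kwargs": {
  "series": [
    [0, 0, 0.003, 0],
    [0, 0, 0.006, 0],
    [0, 0, 0.009, 0],
    [0, 0, 0.012, 0],
    [0, 0, 0.012, 0],
    [0, 0, 0.012, 0]
  ]
}}

```text
time: 38.55
ee_pos: [0.5718, -0.1419, 0.05]
eef_rot: [0.187, 0.982, -0.001, 0.002]
ft_force: [-0.6, -1.6, 19.2]
width: 0.039
```

```bash
python3 -c "
from h import *
s=st(); print(s['ee_pos'][:2]@ux,s['ee_pos'][:2]@uy)
snap('wrist','w16');c=snap('side','side16')"; python3 held.py green w16 side16
```

```text
t 38.55 pos [ 0.5718 -0.1419  0.05  ] rot [ 1.872e-01  9.823e-01 -5.000e-04  2.400e-03] F [-0.6 -1.6 19.2] w 0.039
toolx [-0.93   0.368 -0.005] tooly [ 0.368  0.93  -0.   ] toolz [ 0.005 -0.002 -1.   ]
0.5838102683726833 0.079053293550441
tcp U,W 0.5838 0.079 0.05
w16 [278. 232.] 4148 U [0.5355 0.5367 0.551  0.5661 0.5673] W [0.0619 0.0785 0.0951] Z [0.0756 0.0877]
w16 [277. 337.] 762 U [0.6076 0.6081 0.612  0.6188 0.621 ] W [0.0602 0.0781 0.0958] Z [0.0745 0.0872]
side16 [291. 195.] 17 U [0.6099 0.6103 0.6166 0.62   0.6207] W [0.0923 0.0971 0.1024] Z [0.055  0.0772]
side16 [311. 196.] 58 U [0.5279 0.5311 0.5478 0.5662 0.5664] W [0.0767 0.0902 0.1042] Z [0.0691 0.0871]
```

Request:
{"fn": "move_arm", "kwargs": {
  "series": [
    [0, 0, -0.001, 0],
    [0, 0, -0.001, 0],
    [0, 0, -0.001, 0],
    [0, 0, -0.001, 0],
    [0, 0, -0.001, 0]
  ],
  "claw": 0.12
}}

```text
time: 39.15
ee_pos: [0.5692, -0.141, 0.0482]
eef_rot: [0.187, 0.982, 0.0, -0.0]
ft_force: [-0.3, -0.1, 0.3]
width: 0.0486
```

Request:
{"fn": "move_arm", "kwargs": {
  "series": [
    [0, 0, -0.01, 0],
    [0, 0, -0.04, 0],
    [0, 0, -0.08, 0],
    [0, 0, -0.12, 0],
    [0, 0, -0.16, 0],
    [0, 0, -0.18, 0],
    [0, 0, -0.18, 0]
  ]
}}

```text
time: 39.85
ee_pos: [0.571, -0.1408, 0.2325]
eef_rot: [0.187, 0.982, -0.0, 0.003]
ft_force: [-0.8, -1.0, -0.5]
width: 0.0488
```

```bash
python3 -c "
from h import *
from objs import *
snap('wrist','w17');snap('side','side17');c=snap('scene','scene17');cv2.imwrite('pics/x17.png',cv2.resize(c['p'][90:300,120:420,::-1],None,fx=2.5,fy=2.5))
jars('side17');jars('scene17')
plan([.5225,.323,.25],-33)"; python3 clips.py w17 | tail -2; python3 - <<'E'
import sys; sys.path.insert(0,'.')
from h import *
for fn in ['w17','side17','scene17']:
    c=load(fn);P=cloud(c);hsv=cv2.cvtColor(c['p'],cv2.COLOR_RGB2HSV);H,S=hsv[...,0].astype(int),hsv[...,1].astype(int)
    U=P[...,:2]@ux;W=P[...,:2]@uy
    m=(H>45)&(H<80)&(S>90)&(c['d']>0)&(U>.5)&(U<.67)&(W<.13)&(W>.03)
    print(fn,m.sum(),'U',np.percentile(U[m],[1,50,99]).round(3),'W',np.percentile(W[m],[1,50,99]).round(3),'Z',np.percentile(P[m][:,2],[2,50,98,99.5]).round(4))
E
```

```text
side17 red n 257 mid [0.5185 0.3282] len 0.101 yaw 56.7 zmax 0.046
scene17 red n 69 mid [0.5253 0.3209] len 0.088 yaw 54.8 zmax 0.046
shift [ 0.2137  0.4146 -0.0221] roll 1.771 ynow 68.47 dist 0.467 rows 12 w 0.0487 t 40.0
panel top U [0.4759 0.4767 0.4792 0.4837]
wall W [(0.028, 348), (0.032, 450), (0.052, 12), (0.056, 92), (0.06, 73), (0.092, 86), (0.096, 81), (0.1, 12), (0.116, 29), (0.12, 7), (0.184, 79), (0.232, 17), (0.252, 600), (0.256, 415), (0.26, 38)]
w17 1692 U [0.536 0.562 0.636] W [0.04  0.078 0.097] Z [0.0761 0.0853 0.3512 0.3532]
side17 137 U [0.532 0.565 0.636] W [0.05  0.091 0.117] Z [0.0617 0.0834 0.4018 0.4071]
scene17 114 U [0.538 0.61  0.635] W [0.074 0.088 0.101] Z [0.0646 0.0826 0.0874 0.0886]
```

View pics/w17.png

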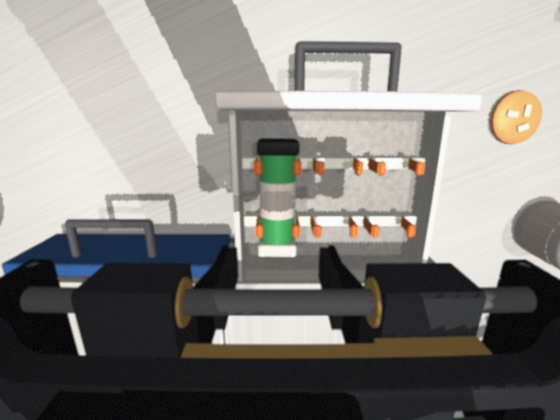

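View pics/x17.png

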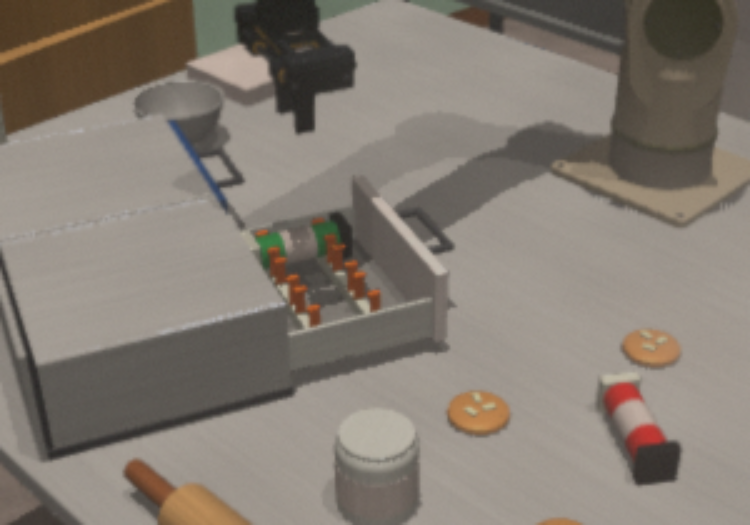

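Request:
{"fn": "move_arm", "kwargs": {
  "series": [
    [0.214, 0.415, -0.022, 0.15],
    [0.214, 0.415, -0.022, 0.3],
    [0.214, 0.415, -0.022, 0.45],
    [0.214, 0.415, -0.022, 0.6],
    [0.214, 0.415, -0.022, 0.75],
    [0.214, 0.415, -0.022, 0.9],
    [0.214, 0.415, -0.022, 1.05],
    [0.214, 0.415, -0.022, 1.2],
    [0.214, 0.415, -0.022, 1.35],
    [0.214, 0.415, -0.022, 1.5],
    [0.214, 0.415, -0.022, 1.65],
    [0.214, 0.415, -0.022, 1.77],
    [0.214, 0.415, -0.022, 1.77],
    [0.214, 0.415, -0.022, 1.77]
  ],
  "claw": 0.4
}}

```text
time: 41.4
ee_pos: [0.5223, 0.3233, 0.2491]
eef_rot: [0.879, 0.477, -0.001, 0.0]
ft_force: [-0.1, 0.6, 0.4]
width: 0.061
```

```bash
python3 -c "
from h import *
from objs import *
snap('wrist','w18');jars('w18'); st(); plan([.5225,.323,.005],-33)"
```

```text
w18 red n 1055 mid [0.5214 0.3213] len 0.099 yaw 54.9 zmax 0.045
t 41.45 pos [0.5224 0.3232 0.2493] rot [ 8.782e-01  4.783e-01 -9.000e-04  1.000e-04] F [ 0.3 -0.3 -0.3] w 0.0606
toolx [ 0.542  0.84  -0.002] tooly [ 0.84  -0.542 -0.001] toolz [-0.002 -0.001 -1.   ]
shift [0.0003 0.0004 0.2443] roll 0.0027 ynow -32.85 dist 0.244 rows 5 w 0.0606 t 41.45
```

View pics/w18.png

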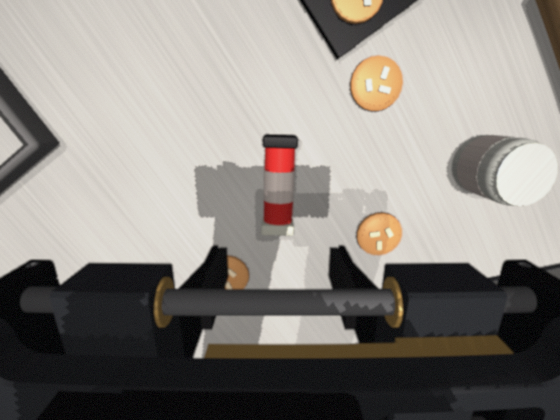

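Request:
{"fn": "move_arm", "kwargs": {
  "series": [
    [-0.002, 0, 0.05, 0],
    [-0.002, 0, 0.1, 0],
    [-0.002, 0, 0.15, 0],
    [-0.002, 0, 0.2, 0],
    [-0.002, 0, 0.23, 0],
    [-0.002, 0, 0.244, 0],
    [-0.002, 0, 0.244, 0],
    [-0.002, 0, 0.244, 0]
  ]
}}

```text
time: 42.25
ee_pos: [0.5224, 0.3225, 0.008]
eef_rot: [0.878, 0.478, 0.001, -0.0]
ft_force: [0.2, -0.2, 0.6]
width: 0.0611
```

Request:
{"fn": "move_arm", "kwargs": {
  "series": [
    [0, 0, 0, 0],
    [0, 0, 0, 0],
    [0, 0, 0, 0],
    [0, 0, 0, 0],
    [0, 0, 0, 0],
    [0, 0, 0, 0],
    [0, 0, 0, 0],
    [0, 0, 0, 0]
  ],
  "claw": -1,
  "newtons": 60
}}

```text
time: 43.05
ee_pos: [0.5221, 0.322, 0.0073]
eef_rot: [0.879, 0.477, 0.0, 0.0]
ft_force: [-0.9, -1.2, 6.5]
width: 0.039
```

Request:
{"fn": "move_arm", "kwargs": {
  "series": [
    [0, 0, -0.04, 0],
    [0, 0, -0.09, 0],
    [0, 0, -0.14, 0],
    [0, 0, -0.18, 0],
    [0, 0, -0.2, 0],
    [0, 0, -0.2, 0]
  ]
}}

```text
time: 43.65
ee_pos: [0.5225, 0.3227, 0.2093]
eef_rot: [0.879, 0.478, 0.002, 0.0]
ft_force: [0.6, -1.0, -3.2]
width: 0.0386
```

```bash
python3 -c "
from h import *
plan(cw(.584,.210,.2),68.35)"
```

```text
shift [-0.2347  0.2685  0.009 ] roll -1.7678 ynow -32.94 dist 0.357 rows 12 w 0.0386 t 43.65
```

Request:
{"fn": "move_arm", "kwargs": {
  "series": [
    [-0.235, 0.268, 0.009, -0.15],
    [-0.235, 0.268, 0.009, -0.3],
    [-0.235, 0.268, 0.009, -0.45],
    [-0.235, 0.268, 0.009, -0.6],
    [-0.235, 0.268, 0.009, -0.75],
    [-0.235, 0.268, 0.009, -0.9],
    [-0.235, 0.268, 0.009, -1.05],
    [-0.235, 0.268, 0.009, -1.2],
    [-0.235, 0.268, 0.009, -1.35],
    [-0.235, 0.268, 0.009, -1.5],
    [-0.235, 0.268, 0.009, -1.65],
    [-0.235, 0.268, 0.009, -1.768],
    [-0.235, 0.268, 0.009, -1.768],
    [-0.235, 0.268, 0.009, -1.768],
    [-0.235, 0.268, 0.009, -1.768]
  ]
}}

```text
time: 45.15
ee_pos: [0.6185, -0.0212, 0.1968]
eef_rot: [0.189, 0.982, -0.0, -0.0]
ft_force: [0.2, -0.1, -2.8]
width: 0.0389
```

```bash
python3 -c "
from h import *
st()
plan(cw(.584,.210,.085),68.35)
snap('wrist','w19');snap('side','side19');snap('scene','scene19')
"; python3 clips.py w19; python3 held.py red w19 side19
```

```text
t 45.15 pos [ 0.6185 -0.0212  0.1968] rot [ 1.894e-01  9.819e-01 -1.000e-04 -5.000e-04] F [ 0.2 -0.1 -2.8] w 0.0389
toolx [-0.928  0.372  0.001] tooly [ 0.372  0.928 -0.   ] toolz [-0.001  0.    -1.   ]
shift [-0.0014  0.0015  0.1118] roll -0.0032 ynow 68.16 dist 0.112 rows 3 w 0.0389 t 45.15
w19 [169. 174.] 261 U [0.545 0.551 0.557] W [0.097 0.103 0.104] Z [0.053 0.084]
w19 [191. 174.] 168 U [0.544 0.55  0.557] W [0.121 0.124 0.128] Z [0.054 0.084]
w19 [230. 174.] 39 U [0.544 0.55  0.558] W [0.16  0.163 0.164] Z [0.075 0.084]
w19 [121. 176.] 151 U [0.545 0.552 0.56 ] W [0.035 0.059 0.062] Z [0.049 0.085]
w19 [177. 241.] 227 U [0.617 0.622 0.628] W [0.098 0.103 0.104] Z [0.054 0.084]
w19 [197. 241.] 153 U [0.617 0.621 0.628] W [0.12  0.123 0.128] Z [0.055 0.084]
w19 [238. 241.] 81 U [0.616 0.619 0.624] W [0.162 0.167 0.17 ] Z [0.072 0.085]
w19 [132. 244.] 129 U [0.616 0.622 0.632] W [0.042 0.059 0.062] Z [0.058 0.084]
panel top U [0.4762 0.4771 0.4795 0.4841]
wall W [(0.028, 468), (0.032, 924), (0.052, 15), (0.06, 15), (0.092, 121), (0.096, 422), (0.1, 136), (0.104, 26), (0.12, 16), (0.168, 7), (0.252, 292), (0.256, 410), (0.26, 23)]
tcp U,W 0.5829 0.2087 0.1974
w19 [279. 226.] 4387 U [0.5318 0.5332 0.5475 0.5623 0.5637] W [0.1911 0.2085 0.2264] Z [0.221  0.2342]
w19 [276. 335.] 1024 U [0.6036 0.6046 0.6099 0.6193 0.6226] W [0.1895 0.207  0.2246] Z [0.222  0.2338]
side19 [259. 160.] 95 U [0.5904 0.5937 0.6217 0.6351 0.6367] W [0.2168 0.2258 0.241 ] Z [0.2021 0.2353]
side19 [282. 165.] 138 U [0.5276 0.5309 0.549  0.5631 0.5638] W [0.2103 0.2269 0.2319] Z [0.201  0.2332]
```

View pics/w19.png

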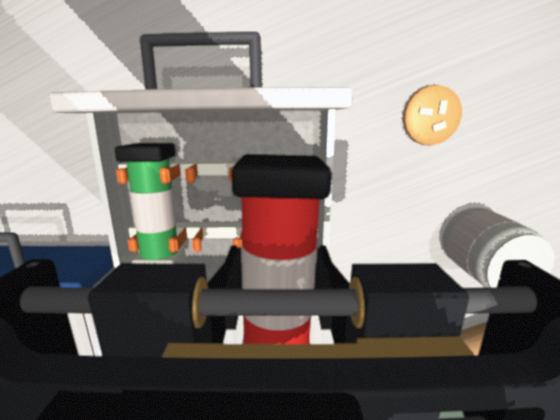

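Request:
{"fn": "move_arm", "kwargs": {
  "series": [
    [-0.003, 0.002, 0.03, -0.003],
    [-0.003, 0.002, 0.07, -0.003],
    [-0.003, 0.002, 0.1, -0.003],
    [-0.003, 0.002, 0.113, -0.003],
    [-0.003, 0.002, 0.113, -0.003],
    [-0.003, 0.002, 0.113, -0.003]
  ]
}}

```text
time: 45.9
ee_pos: [0.6232, -0.0201, 0.086]
eef_rot: [0.186, 0.982, 0.0, 0.001]
ft_force: [-0.4, -0.1, -2.9]
width: 0.0386
```

```bash
python3 -c "
from h import *
s=st(); print(s['ee_pos'][:2]@ux,s['ee_pos'][:2]@uy)
snap('wrist','w20');c=snap('side','side20')"; python3 held.py red w20 side20; python3 clips.py w20
```

```text
t 45.9 pos [ 0.6232 -0.0201  0.086 ] rot [1.864e-01 9.825e-01 2.000e-04 8.000e-04] F [-0.4 -0.1 -2.9] w 0.0386
toolx [-0.93   0.366 -0.002] tooly [0.366 0.93  0.001] toolz [ 0.002  0.    -1.   ]
0.5866282988159953 0.21120304989053162
tcp U,W 0.5869 0.2113 0.0865
w20 [279. 226.] 4394 U [0.5356 0.5369 0.5514 0.5662 0.5676] W [0.1935 0.211  0.2288] Z [0.1101 0.1235]
w20 [276. 335.] 1066 U [0.6075 0.6085 0.6138 0.6234 0.628 ] W [0.1917 0.2098 0.228 ] Z [0.1099 0.1232]
side20 [259. 201.] 52 U [0.6121 0.6122 0.624  0.6355 0.6355] W [0.2264 0.2293 0.2327] Z [0.0913 0.1118]
side20 [281. 204.] 138 U [0.5325 0.5348 0.5532 0.567  0.5774] W [0.208  0.2284 0.2345] Z [0.0918 0.1233]
w20 [118. 197.] 1419 U [0.545 0.55  0.556] W [0.099 0.104 0.127] Z [0.053 0.084]
w20 [206. 198.] 552 U [0.544 0.55  0.556] W [0.163 0.168 0.17 ] Z [0.056 0.084]
w20 [ 28. 201.] 406 U [0.545 0.551 0.558] W [0.035 0.059 0.062] Z [0.062 0.084]
w20 [249. 223.] 1031 U [0.54  0.553 0.566] W [0.187 0.197 0.201] Z [0.082 0.12 ]
w20 [309. 225.] 966 U [0.54  0.553 0.566] W [0.221 0.225 0.23 ] Z [0.107 0.12 ]
w20 [250. 332.] 327 U [0.609 0.615 0.624] W [0.191 0.195 0.2  ] Z [0.107 0.119]
w20 [303. 333.] 286 U [0.61  0.616 0.624] W [0.22  0.225 0.229] Z [0.108 0.119]
panel top U [0.4763 0.4772 0.4798 0.485 ]
wall W [(0.028, 273), (0.032, 1262), (0.036, 8), (0.052, 18), (0.056, 8), (0.06, 14), (0.064, 16), (0.068, 13), (0.072, 13), (0.076, 10), (0.08, 16), (0.084, 12), (0.088, 14), (0.092, 178), (0.096, 1049), (0.1, 428), (0.104, 41), (0.12, 23), (0.164, 8), (0.168, 98), (0.252, 940), (0.256, 1059), (0.26, 85)]
```

View pics/w20.png

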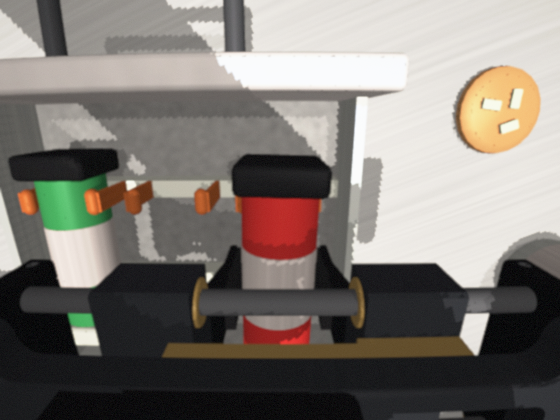

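Request:
{"fn": "move_arm", "kwargs": {
  "series": [
    [0, -0.0015, 0.004, 0],
    [0, -0.0015, 0.008, 0],
    [0, -0.0015, 0.013, 0],
    [0, -0.0015, 0.018, 0],
    [0, -0.0015, 0.022, 0],
    [0, -0.0015, 0.025, 0],
    [0, -0.0015, 0.025, 0]
  ]
}}

```text
time: 46.7
ee_pos: [0.6229, -0.0209, 0.0603]
eef_rot: [0.186, 0.983, 0.001, 0.001]
ft_force: [3.5, 3.2, 1.9]
width: 0.0389
```

Request:
{"fn": "move_arm", "kwargs": {
  "series": [
    [0, 0, 0.003, 0],
    [0, 0, 0.006, 0],
    [0, 0, 0.009, 0],
    [0, 0, 0.012, 0],
    [0, 0, 0.012, 0],
    [0, 0, 0.012, 0]
  ]
}}

```text
time: 47.3
ee_pos: [0.6238, -0.0219, 0.05]
eef_rot: [0.187, 0.982, 0.0, 0.002]
ft_force: [0.5, 0.8, 20.1]
width: 0.0391
```

```bash
python3 -c "
from h import *
s=st(); print(s['ee_pos'][:2]@ux,s['ee_pos'][:2]@uy)
snap('wrist','w21')"; python3 held.py red w21
```

```text
t 47.3 pos [ 0.6238 -0.0219  0.05  ] rot [1.867e-01 9.824e-01 1.000e-04 2.200e-03] F [ 0.5  0.8 20.1] w 0.0391
toolx [-0.93   0.367 -0.004] tooly [0.367 0.93  0.001] toolz [ 0.004 -0.001 -1.   ]
0.5878466798122542 0.20977126448800354
tcp U,W 0.5878 0.2097 0.05
w21 [279. 226.] 4315 U [0.5369 0.5381 0.5525 0.5675 0.5687] W [0.1926 0.2095 0.2267] Z [0.0753 0.0877]
w21 [277. 334.] 1015 U [0.608  0.6095 0.6146 0.6244 0.6522] W [0.1907 0.2088 0.2267] Z [0.0733 0.0871]
```

Same readings as for the green one when seated. Release and check.

Request:
{"fn": "move_arm", "kwargs": {
  "series": [
    [0, 0, -0.001, 0],
    [0, 0, -0.001, 0],
    [0, 0, -0.001, 0],
    [0, 0, -0.001, 0],
    [0, 0, -0.001, 0]
  ],
  "claw": 0.12
}}

```text
time: 47.85
ee_pos: [0.6215, -0.022, 0.0481]
eef_rot: [0.186, 0.982, -0.0, -0.0]
ft_force: [0.8, -0.1, -0.5]
width: 0.0487
```

Request:
{"fn": "move_arm", "kwargs": {
  "series": [
    [0, 0, -0.01, 0],
    [0, 0, -0.04, 0],
    [0, 0, -0.08, 0],
    [0, 0, -0.12, 0],
    [0, 0, -0.16, 0],
    [0, 0, -0.2, 0],
    [0, 0, -0.2, 0]
  ]
}}

```text
time: 48.55
ee_pos: [0.6237, -0.0207, 0.255]
eef_rot: [0.186, 0.983, 0.001, 0.004]
ft_force: [0.6, 0.9, 0.1]
width: 0.0489
```

```bash
cat > seat.py <<'E'
from h import *
import sys
for fn in sys.argv[1:]:
    c=load(fn);P=cloud(c);hsv=cv2.cvtColor(c['p'],cv2.COLOR_RGB2HSV);H,S,V=[hsv[...,i].astype(int) for i in range(3)]
    U=P[...,:2]@ux;W=P[...,:2]@uy
    for k,m in dict(green=(H>45)&(H<80)&(S>90)&(W<.13)&(W>.03),red=((H<3)|(H>176))&(S>180)&(W>.17)&(W<.25)).items():
        m=m&(c['d']>0)&(U>.5)&(U<.68)&(P[...,2]<.15)
        if m.sum()>10: print(fn,k,m.sum(),'U',np.percentile(U[m],[1,50,99]).round(3),'W',np.percentile(W[m],[1,50,99]).round(3),'Z',np.percentile(P[m][:,2],[50,95,99]).round(4))
    m=(c['d']>0)&(U>.42)&(U<.47)&(W>.08)&(W<.22)&(P[...,2]>.08)&(P[...,2]<.1)
    if m.sum()>10:print('handle',m.sum(),'U',np.percentile(U[m],[2,25,50]).round(4),'W',np.percentile(W[m],[1,99]).round(3))
E
python3 -c "
from h import *
snap('wrist','w22');snap('side','side22');snap('scene','scene22')
plan(cw(.4355,.147,.2),-21.65)"; python3 seat.py w22 side22 scene22
```

```text
shift [ 0.1505 -0.0615  0.0484] roll 1.5738 ynow 68.52 dist 0.17 rows 11 w 0.0487 t 48.7
w22 green 1391 U [0.538 0.565 0.638] W [0.063 0.083 0.098] Z [0.085  0.0875 0.0881]
w22 red 1333 U [0.538 0.563 0.637] W [0.192 0.21  0.226] Z [0.085  0.0875 0.0883]
handle 1637 U [0.434  0.4377 0.4412] W [0.095 0.194]
side22 green 104 U [0.535 0.565 0.639] W [0.076 0.09  0.102] Z [0.082  0.0859 0.0869]
side22 red 106 U [0.536 0.563 0.638] W [0.207 0.221 0.233] Z [0.0818 0.0857 0.0871]
handle 164 U [0.4331 0.436  0.4398] W [0.099 0.197]
scene22 green 122 U [0.539 0.567 0.637] W [0.073 0.089 0.101] Z [0.0835 0.0874 0.0887]
scene22 red 59 U [0.545 0.624 0.636] W [0.202 0.217 0.227] Z [0.0836 0.0866 0.0875]
handle 116 U [0.4344 0.439  0.4418] W [0.097 0.197]
```

View pics/w22.png

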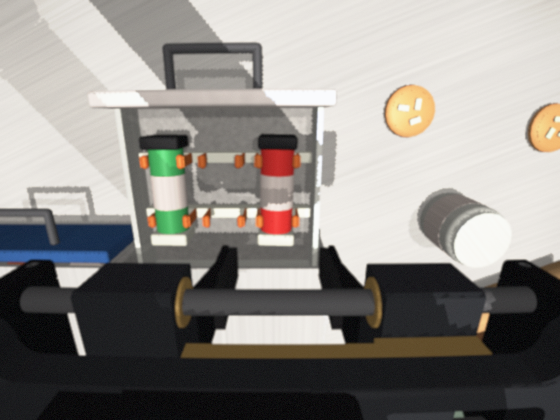

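View pics/side22.png

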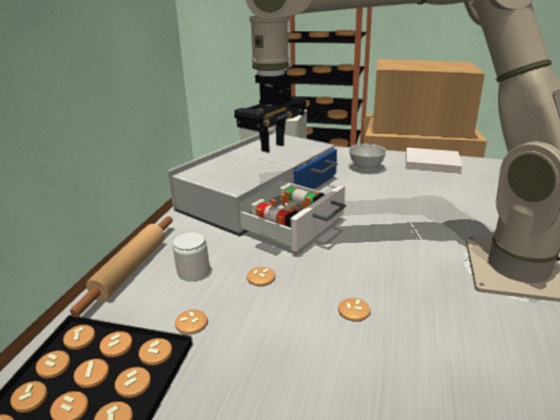

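Request:
{"fn": "move_arm", "kwargs": {
  "series": [
    [0.149, -0.061, 0.05, 0.15],
    [0.149, -0.061, 0.05, 0.3],
    [0.149, -0.061, 0.05, 0.45],
    [0.149, -0.061, 0.05, 0.6],
    [0.149, -0.061, 0.05, 0.75],
    [0.149, -0.061, 0.05, 0.9],
    [0.149, -0.061, 0.05, 1.05],
    [0.149, -0.061, 0.05, 1.2],
    [0.149, -0.061, 0.05, 1.35],
    [0.149, -0.061, 0.05, 1.5],
    [0.149, -0.061, 0.05, 1.572],
    [0.149, -0.061, 0.05, 1.572],
    [0.149, -0.061, 0.05, 1.572]
  ],
  "claw": -0.2
}}

```text
time: 50.0
ee_pos: [0.4602, -0.0241, 0.1979]
eef_rot: [0.826, 0.563, -0.0, -0.0]
ft_force: [-0.3, -0.0, 0.1]
width: 0.0348
```

```bash
python3 -c "
from h import *
plan(cw(.438,.147,.07),-21.65)
snap('wrist','w23')"; python3 seat.py w23
```

```text
shift [-0.0004  0.0015  0.1278] roll 0.0042 ynow -21.41 dist 0.128 rows 3 w 0.0348 t 50.0
w23 green 1052 U [0.538 0.618 0.639] W [0.063 0.089 0.099] Z [0.0839 0.0874 0.0881]
w23 red 2121 U [0.539 0.566 0.637] W [0.192 0.211 0.227] Z [0.0849 0.0874 0.0881]
handle 1663 U [0.4325 0.4362 0.4401] W [0.095 0.194]
```

View pics/w23.png

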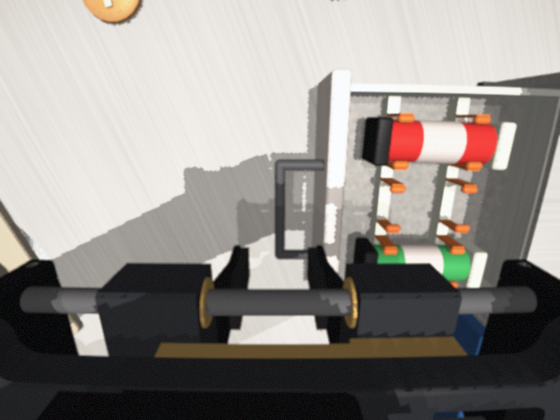

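Request:
{"fn": "move_arm", "kwargs": {
  "series": [
    [0, 0.001, 0.05, 0.004],
    [0, 0.001, 0.09, 0.004],
    [0, 0.001, 0.12, 0.004],
    [0, 0.001, 0.128, 0.004],
    [0, 0.001, 0.128, 0.004],
    [0, 0.001, 0.128, 0.004]
  ]
}}

```text
time: 50.65
ee_pos: [0.4627, -0.0243, 0.0719]
eef_rot: [0.828, 0.561, 0.001, 0.001]
ft_force: [0.7, -0.2, 0.3]
width: 0.035
```

Request:
{"fn": "move_arm", "kwargs": {
  "series": [
    [0, 0, 0, 0],
    [0, 0, 0, 0],
    [0, 0, 0, 0],
    [0, 0, 0, 0],
    [0, 0, 0, 0],
    [0, 0, 0, 0],
    [0, 0, 0, 0],
    [0, 0, 0, 0]
  ],
  "claw": -1,
  "newtons": 30
}}

```text
time: 51.45
ee_pos: [0.4618, -0.0245, 0.0708]
eef_rot: [0.828, 0.561, -0.0, 0.0]
ft_force: [-2.6, -1.1, 6.6]
width: 0.009
```

Request:
{"fn": "move_arm", "kwargs": {
  "series": [
    [0, 0.006, 0, 0],
    [0, 0.016, 0, 0],
    [0, 0.028, 0, 0],
    [0, 0.04, 0, 0],
    [0, 0.052, 0, 0],
    [0, 0.064, 0, 0],
    [0, 0.076, 0, 0],
    [0, 0.088, 0, 0],
    [0, 0.1, 0, 0],
    [0, 0.112, 0, 0],
    [0, 0.124, 0, 0],
    [0, 0.134, 0, 0],
    [0, 0.144, 0, 0],
    [0, 0.152, 0, 0],
    [0, 0.159, 0, 0],
    [0, 0.165, 0, 0],
    [0, 0.169, 0, 0],
    [0, 0.171, 0, 0],
    [0, 0.171, 0, 0],
    [0, 0.171, 0, 0]
  ]
}}

```text
time: 53.45
ee_pos: [0.6213, -0.0872, 0.0709]
eef_rot: [0.828, 0.561, 0.001, 0.0]
ft_force: [2.9, 3.3, 4.1]
width: 0.0087
```

```bash
python3 -c "
from h import *
s=st();print(s['ee_pos'][:2]@ux, s['ft_force'][:2]@ux)"
```

```text
t 53.45 pos [ 0.6213 -0.0872  0.0709] rot [8.278e-01 5.610e-01 9.000e-04 2.000e-04] F [2.9 3.3 4.1] w 0.0087
toolx [0.371 0.929 0.001] tooly [ 0.929 -0.371  0.001] toolz [ 0.002  0.001 -1.   ]
0.60963343706012 1.474123705770492
```

Request:
{"fn": "move_arm", "kwargs": {
  "series": [
    [0, 0.002, 0, 0],
    [0, 0.003, 0, 0],
    [0, 0.004, 0, 0],
    [0, 0.004, 0, 0]
  ]
}}

```text
time: 53.85
ee_pos: [0.6221, -0.0876, 0.0708]
eef_rot: [0.828, 0.561, -0.002, -0.002]
ft_force: [-14.3, 5.2, 14.7]
width: 0.0088
```

```bash
python3 -c "
from h import *
s=st();print(s['ee_pos'][:2]@ux, s['ft_force'][:2]@ux)"
```

```text
t 53.85 pos [ 0.6221 -0.0876  0.0708] rot [ 0.8275  0.5614 -0.0017 -0.0018] F [-14.3   5.2  14.7] w 0.0088
toolx [ 0.37   0.929 -0.001] tooly [ 0.929 -0.37  -0.005] toolz [-0.005  0.001 -1.   ]
0.6105294384259182 -15.24047802778606
```

Request:
{"fn": "move_arm", "kwargs": {
  "series": [
    [0, 0.001, 0, 0],
    [0, 0.001, 0, 0],
    [0, -0.003, 0, 0],
    [0, -0.003, 0, 0]
  ]
}}

```text
time: 54.25
ee_pos: [0.6212, -0.0873, 0.0709]
eef_rot: [0.828, 0.561, 0.0, -0.0]
ft_force: [0.0, 4.0, 7.0]
width: 0.0086
```

Request:
{"fn": "move_arm", "kwargs": {
  "series": [
    [0, 0, 0, 0],
    [0, 0, 0, 0],
    [0, 0, 0, 0],
    [0, 0, 0, 0],
    [0, 0, 0, 0],
    [0, 0, 0, 0]
  ],
  "claw": -0.2
}}

```text
time: 54.85
ee_pos: [0.6214, -0.0883, 0.0705]
eef_rot: [0.828, 0.561, -0.0, 0.0]
ft_force: [0.5, -0.1, -0.5]
width: 0.0341
```

Request:
{"fn": "move_arm", "kwargs": {
  "series": [
    [0, 0, -0.04, 0],
    [0, 0, -0.08, 0],
    [0, 0, -0.12, 0],
    [0, 0, -0.16, 0],
    [0, -0.05, -0.2, 0],
    [0, -0.1, -0.2, 0],
    [0, -0.1, -0.2, 0],
    [0, -0.1, -0.2, 0]
  ]
}}

```text
time: 55.65
ee_pos: [0.5276, -0.0505, 0.2715]
eef_rot: [0.828, 0.561, -0.0, 0.002]
ft_force: [1.6, -0.2, 0.2]
width: 0.0348
```

```bash
python3 -c "
from h import *
snap('wrist','w24');snap('side','side24');c=snap('scene','scene24');cv2.imwrite('pics/x24.png',cv2.resize(c['p'][90:270,90:290,::-1],None,fx=3,fy=3))"; python3 chest2.py side24 scene24
python3 - <<'E'
import sys; sys.path.insert(0,'.')
import os; os.chdir('.')
from h import *
for fn in ['side0','side24']:
    c=load(fn);P=cloud(c);U=P[...,:2]@ux;W=P[...,:2]@uy;Z=P[...,2]
    for nm,a,b in [('white',.06,.24),('blue',-.2,-.02)]:
        m=(c['d']>0)&(Z>.03)&(Z<.07)&(W>a)&(W<b)&(U>.63)&(U<.68); print(fn,nm,m.sum(),np.median(U[m]).round(4))
E
```

```text
side24 white front U [(0.646, 138), (0.65, 115)]
top U [(0.646, 40), (0.65, 50), (0.654, 34), (0.658, 29), (0.662, 35), (0.666, 75), (0.67, 30), (0.674, 34), (0.678, 31), (0.682, 29), (0.686, 27), (0.69, 37), (0.694, 26)]
handle n 124 U [0.604  0.6048 0.6057 0.6077 0.6129 0.6284] W [0.0997 0.1517 0.196 ] Z [0.0846 0.0912 0.0942]
side24 blue front U [(0.646, 24), (0.65, 150), (0.654, 26)]
top U [(0.65, 48), (0.654, 26), (0.658, 28), (0.662, 25), (0.666, 48), (0.67, 35), (0.674, 20), (0.678, 30), (0.682, 20), (0.686, 20), (0.69, 28), (0.694, 18)]
scene24 white front U []
top U [(0.65, 39), (0.654, 38), (0.658, 40), (0.666, 40), (0.67, 44), (0.674, 43), (0.678, 41), (0.682, 39), (0.686, 52), (0.69, 40), (0.694, 40)]
handle n 112 U [0.6052 0.6075 0.6097 0.6132 0.6179 0.6289] W [0.0979 0.1525 0.1977] Z [0.0849 0.0922 0.0954]
scene24 blue front U []
top U [(0.65, 12), (0.654, 25), (0.658, 30), (0.662, 11), (0.666, 21), (0.67, 29), (0.674, 31), (0.678, 31), (0.682, 32), (0.686, 32), (0.69, 30), (0.694, 33)]
side0 white 391 0.6507
side0 blue 3 0.6755
side24 white 378 0.6498
side24 blue 257 0.6515
```

View pics/x24.png

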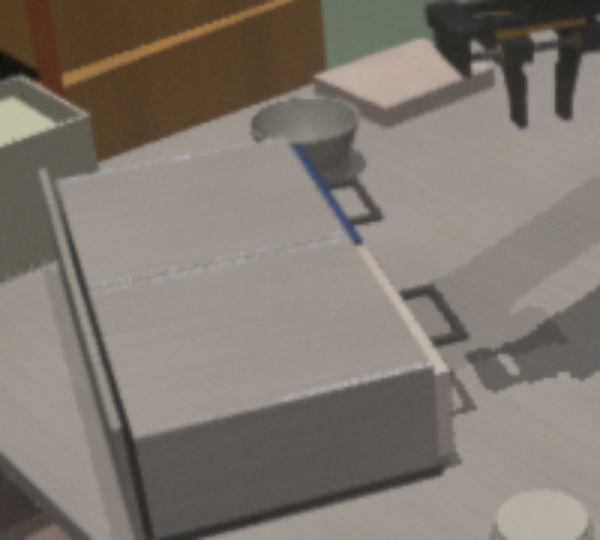

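View pics/side24.png

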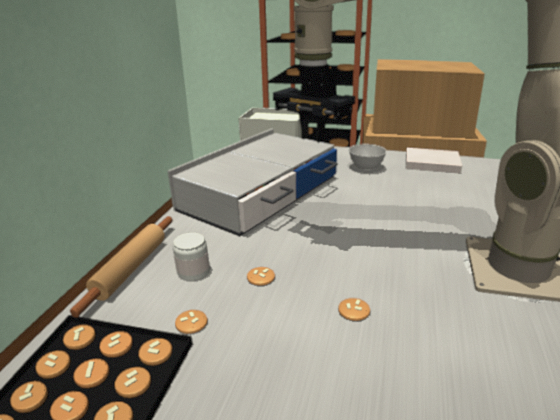

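```bash
python3 -c "
from h import *
plan(cw(.570,.147,.2),-21.65)"
```

```text
shift [0.0003 0.059  0.0704] roll -0.0033 ynow -21.84 dist 0.092 rows 2 w 0.035 t 55.8
```

Request:
{"fn": "move_arm", "kwargs": {
  "series": [
    [0, 0.04, 0.03, 0],
    [0, 0.059, 0.07, 0],
    [0, 0.059, 0.1, 0],
    [0, 0.059, 0.15, 0],
    [0, 0.059, 0.195, 0],
    [0, 0.059, 0.195, 0],
    [0, 0.059, 0.195, 0]
  ],
  "claw": -1
}}

```text
time: 56.5
ee_pos: [0.5838, -0.0726, 0.0757]
eef_rot: [0.828, 0.561, -0.0, -0.001]
ft_force: [0.3, -0.0, 1.4]
width: 0.0009
```

Request:
{"fn": "move_arm", "kwargs": {
  "series": [
    [0, 0.005, 0, 0],
    [0, 0.01, 0, 0],
    [0, 0.014, 0, 0],
    [0, 0.018, 0, 0],
    [0, 0.02, 0, 0],
    [0, 0.02, 0, 0]
  ]
}}

```text
time: 57.1
ee_pos: [0.6022, -0.0805, 0.0757]
eef_rot: [0.828, 0.561, 0.0, 0.0]
ft_force: [-0.5, 0.2, -0.4]
width: 0.0004
```

```bash
python3 -c "
from h import *
s=st();print(s['ee_pos'][:2]@ux, s['ft_force'][:2]@ux)"
```

```text
t 57.1 pos [ 0.6022 -0.0805  0.0757] rot [8.280e-01 5.608e-01 1.000e-04 1.000e-04] F [-0.5  0.2 -0.4] w 0.0004
toolx [0.371 0.929 0.   ] tooly [ 0.929 -0.371  0.   ] toolz [ 0. -0. -1.]
0.5894720823065368 -0.5625345335559597
```

Request:
{"fn": "move_arm", "kwargs": {
  "series": [
    [0, 0.002, 0, 0],
    [0, 0.004, 0, 0],
    [0, 0.006, 0, 0],
    [0, 0.006, 0, 0]
  ]
}}

```text
time: 57.5
ee_pos: [0.6077, -0.0827, 0.0755]
eef_rot: [0.828, 0.561, 0.0, 0.0]
ft_force: [0.8, 0.1, 0.1]
width: 0.0004
```

Request:
{"fn": "move_arm", "kwargs": {
  "series": [
    [0, 0.002, 0, 0],
    [0, 0.003, 0, 0],
    [0, 0.003, 0, 0]
  ]
}}

```text
time: 57.8
ee_pos: [0.6088, -0.0831, 0.0754]
eef_rot: [0.828, 0.561, -0.001, -0.001]
ft_force: [-9.6, 1.2, 6.3]
width: 0.0005
```

Request:
{"fn": "move_arm", "kwargs": {
  "series": [
    [0, 0.001, 0, 0],
    [0, 0.002, 0, 0],
    [0, 0.002, 0, 0]
  ]
}}

```text
time: 58.1
ee_pos: [0.609, -0.0831, 0.0753]
eef_rot: [0.828, 0.561, -0.003, -0.002]
ft_force: [-19.5, 4.0, 12.8]
width: 0.0001
```

Request:
{"fn": "move_arm", "kwargs": {
  "series": [
    [0, -0.01, 0, 0],
    [0, -0.03, 0, 0],
    [0, -0.03, -0.04, 0],
    [0, -0.03, -0.08, 0],
    [0, -0.03, -0.12, 0],
    [0, -0.03, -0.12, 0]
  ]
}}

```text
time: 58.7
ee_pos: [0.587, -0.0728, 0.2012]
eef_rot: [0.828, 0.561, 0.003, 0.003]
ft_force: [-0.3, -0.3, 0.4]
width: 0.0004
```

```bash
python3 -c "
from h import *
plan(cw(.57,-.108,.2),-21.65)
for q in range(3):
  snap('side','s25');c=load('s25');P=cloud(c);U=P[...,:2]@ux;W=P[...,:2]@uy;Z=P[...,2]
  for nm,a,b in [('white',.06,.24),('blue',-.2,-.02)]:
    m=(c['d']>0)&(Z>.03)&(Z<.07)&(W>a)&(W<b)&(U>.63)&(U<.68); print(nm,m.sum(),np.median(U[m]).round(4),np.mean(U[m]).round(4))
"
```

```text
shift [-0.2569 -0.0019  0.0007] roll -0.0021 ynow -21.77 dist 0.257 rows 6 w 0.0004 t 58.7
white 394 0.6506 0.6507
blue 255 0.6516 0.6516
white 397 0.6507 0.6506
blue 260 0.6516 0.6517
white 394 0.6506 0.6506
blue 263 0.6516 0.6518
```

```bash
python3 -c "
from h import *
s=st(); r.close_job()"
```

```text
t 58.85 pos [ 0.5841 -0.0736  0.195 ] rot [ 8.280e-01  5.608e-01 -2.000e-04  2.000e-04] F [0.1 0.4 0.5] w 0.0
toolx [ 0.371  0.929 -0.001] tooly [ 0.929 -0.371  0.   ] toolz [-0.    -0.001 -1.   ]
the job is handed in; nothing more can be done
```

The job is done and handed in after about 59 s; the system reports no verdict.

- **Stamps:** both cookie stamps are standing in the blue drawer. I pushed it shut against its hard stop, at about 23 N.
- **Jars:** I pulled the white drawer out about 177 mm. The two jars present, green and red, are each pressed into an outer clip. Both read seated, with their tops at about 86 mm above the bench in all three camera views.
- **Drawers:** at the last check the white front was back at its starting position (0.6507 m). The blue front was level with it to 1 mm, at 0.6516 m.

**What went wrong on the way:**
- The first grasp of the terracotta stamp lifted before the fingers had closed, so I redid it; the stamp had not moved.
- Letting go of the white handle pulled that drawer out by about 1 mm. I pushed it shut again with closed fingers, to about 20 N.

**Checks I could not fully make:**
- I could not see inside the drawers once they were shut.
- In the last side picture the biscuits and tin look unmoved, but I did not measure them.

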